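# Lid and lock the dishwasher-tablet tin, holding the key turned

### The job

Close the child-safe tablet tin: set its loose round lid squarely on the tin, fully home, and let go of it. Then take the key with the square head from the wooden stand, push it right down into the lock beside the tin until its collar sits on the brass face (work it past the sticky pins), turn it a quarter turn clockwise seen from above so the steel tongue swings over the lid, and finish while still gripping the key and holding it turned against its spring. Leave the round-headed spare key and the other things on the counter where they are.

Things in the scene. Friction and masses are not known exactly. Their poses are not given: they have to be found in the camera images.
- tin: Round aluminium tin, fixed to the counter: outer diameter 122 mm, 75 mm high, open mouth of inner diameter 112 mm. A steel lock post, 48 mm diameter, is joined to it, its axis 92 mm from the tin's along the tin's +y. Origin: centre of the tin's underside; z up.
- tin_mouth (a point): Centre of the tin's mouth, at rim height, 75 mm over the counter. Same axes as the tin.
- lid: Loose round aluminium lid, 0.18 kg, right way up. Origin: centre of its underside; z up. From there up: tapered plug (96 mm diameter below, 107 mm from 7 to 10 mm up) that drops into the mouth; flange, 124 mm diameter, 10 to 14 mm up, rests on the rim; round wooden knob, 28 mm diameter, 14 to 44 mm up. Home: origin 10 mm below tin_mouth, on its axis; any yaw.
- keyhole (a point): Centre of the keyway's mouth on the lock's brass face (37 mm diameter), 88 mm over the counter, facing up. Slot 13.8 by 5.8 mm, long along this point's x, 27 mm deep, 3 mm bevel round the mouth. A steel tongue 12 mm wide reaches 46 mm from the axis along x, its top 1.5 mm below the face, 3 mm above a lid that is home. Axes as the tin's at rest; turns with the lock.
- lock (a joint): Turn of the lock: 0 at rest, grows clockwise seen from above, stop at 1.66 rad. Sprung back to 0 (0.02 N m at rest, 0.07 N m at a quarter turn). At a quarter turn the tongue lies over the lid. The key has up to 0.17 rad of play in the slot, so turn the key 0.1 to 0.2 rad beyond the quarter.
- key: Key to use, square black head, upright in a slot of the stand. Origin: blade's tip; z up, x along its width, y through its thickness. Blade 12 by 4 mm, 24 mm long, V point over the lowest 6 mm; collar 24 by 14 mm, 24 to 28 mm up, rests on the stand; head 32 by 9 mm, 28 to 64 mm up. 30 g. Goes in either way round.
- key_bow (a point): Middle of the key's square head, 47 mm above the tip, axes as the key's. Key home: collar on the brass face, tip 24 mm below keyhole. On the way two sticky sprung pins at one edge of the slot, 8 and 16 mm below the face, stick: they take 5 to 15 N each to pass; pause, wiggle a few degrees and push on.
- stand: Fixed wooden key stand, 120 by 60 by 45 mm, two slots 35 mm either side of its centre along its x. Origin: centre of its underside. The keys have its yaw; which key is in which slot varies.
- spare_key: Spare key, to be left alone: same blade and collar as the key, but a round head of 34 mm diameter. Origin at its blade's tip.
- mug: White mug, 80 mm diameter, 90 mm high, bystander. Origin under its centre.
- bowl: White bowl, 120 mm diameter, 50 mm high, bystander. Origin under its centre.
- jar: Glass jar, 64 mm diameter, 90 mm high, bystander. Origin under its centre.
- mill: Wooden pepper mill, 54 mm diameter, 160 mm high, bystander. Origin under its centre.
- spatula: Wooden spatula lying flat, bystander.
- egg_cup: White egg cup, 44 mm diameter, 50 mm high, bystander. Origin under its centre.

How it is judged:
By the outcome, as a careful person would: the job done as asked, in the order asked, and still so for the second after the job is handed in, while the arm keeps its last pose, push and grip.
It also fails if it takes over 62 s, if anything falls off the work surface, if the arm or the gripper's body presses on something with over 40 N, if the wrist force passes 120 N, or if a joint passes its speed limit or range.

### The arm

A 6-joint arm with a two-finger parallel gripper is mounted at the origin on the work surface. World frame = base frame: x ahead of the robot, y to its left, z up, the work surface at z = 0. Lengths are in m, angles in rad, forces in N, time in s.
With the tool pointing down it reaches from about 0.425 to 0.95 m from the base axis. Payload 3.5 kg.
Tool frame: the origin (TCP) lies on the mounting face of the last link; the fingertips stand 173 mm ahead of it and the grasp point (between the pads) lies 155 mm ahead of it; z points along the fingers, x is the direction in which the jaws open and shut, and the axes are right-handed (so a half turn about z gives the same grasp; the last joint's range is limited). The gripper opens to 85 mm and grips with 20 to 120 N. Pads are 22 mm wide; open, the fingers measure 114 mm over their backs; the gripper's body (76 mm by 85 mm) begins 54 mm behind the grasp point. The pads swing forward as they close: fully open they stand 13 mm farther back than shut.
Start: joints at [-1.29, 0.286, 1.577, -0, 1.279, -0.15], TCP at [0.282, -0.613, 0.405] pointing down, gripper open.
Joint ranges: [-2.77, 2.77], [-0.9, 2.22], [0.21, 2.48], [-1.53, 4.67], [0.24, 2.81], [-2.84, 2.84]. Speed limits (rad/s): [2.79, 2.79, 3.14, 3.14, 3.14, 3.14].

### API

Orientations are given as a unit quaternion [x, y, z, w].
In Python, from plant import get_state, read_camera, sign_off gives the robot as it stands.
- The arm moves only by the shell command python3 -m jog 'ROWS' [FORCE]. ROWS is JSON, a list of rows, each an object of numbers: "grip": the closure, from 0 (fully open) to 1 (shut); "x", "y", "z": the shift along the tool's x, y, z in mm; "rx", "ry", "rz": the turn, a rotation vector about the tool's x, y, z in degrees. A call has 1 to 8 rows; each row shifts and turns the commanded pose from where the row before left it, along the tool's axes as they then stand; what a row does not reach is not made up. A row lasts 1/12 s, in which the tool goes at most 41.7 mm and 7.16 degrees, less where a joint would pass 70% of its speed; a pose out of reach is approached as far as the arm can. A call with a gripper value outside its range is refused whole. The fingers move at their own pace and stop on an object; FORCE is the grip in N (left out, the last holds). Time passes only in rows, so rows that do not move let the fingers close. It gives the time, the measured TCP pose, the force and the opening at its end, in the units of the state.
- get_state(): the state, without advancing time (a new reading comes with each control period).
- read_camera(name): name is "scene" or "top"; returns a dict with "frame" (384x512x3 uint8, red, green, blue), "intrinsics" (3x3 intrinsics, pixels), "R" (3x3) and "t" (3): a world point X has camera coordinates R X + t. Camera axes: x right, y down, z forward; pixel columns grow to the right and rows downward; lengths in m; the calibration is good to about 2 mm. A picture is of the moment at which its call begins. There is no depth.
- sign_off(): hands the job in, once; it reports no verdict.
The state is a dict: "time": time; "qpos": joint angles; "dq": joint speeds; "joint_efforts": joint torques, N m; "eef_pos": TCP position; "tcp_rot": TCP orientation; "contact_force": force on the tool from outside, world axes, zero at the start; "wrist_torque": the same for the moment, N m; "opening": opening from 0.0 (shut) to 1.0 (fully open).
Only numpy, scipy, OpenCV 4.12 (cv2) and the standard library are available. Lean on these libraries where they do the work, as an engineer would, in place of code of your own. Each camera call takes 0.05 s, during which the arm holds its last target.

## Working session

There is one attempt and no reset: what is moved stays moved. The work goes in short steps, Python scripts to look and compute and a shell command to move; the robot and the scene stay as the last step left them, time stands still between calls to the robot, and variables do not carry over. Pictures are saved under pics/ and viewed, and the job is handed in when it is done.

```bash
ls; mkdir -p pics; python3 - <<'E'
from plant import *
import cv2,numpy as np
print(get_state())
for n in("scene","top"):
    c=read_camera(n);cv2.imwrite(f"pics/{n}0.png",cv2.cvtColor(c["frame"],cv2.COLOR_RGB2BGR))
    print(n,c["intrinsics"],c["R"],c["t"])
E
```

```text
pics
{'time': 0.0, 'qpos': array([-1.28996161e+00,  2.87204957e-01,  1.57817370e+00, -8.33449973e-06,
        1.27860211e+00, -1.49998924e-01]), 'dq': array([-0.00085164,  0.00011936,  0.00076405, -0.00173681,  0.00043482,
        0.00020885]), 'joint_efforts': array([ 2.32362181e-04, -4.05980945e+01, -2.92626125e+01, -1.11345289e-04,
        5.77364874e-03, -3.69952645e-06]), 'eef_pos': array([ 0.28185691, -0.6130646 ,  0.40332227]), 'tcp_rot': array([ 8.41911092e-01, -5.39614944e-01, -9.00344398e-04, -7.84325699e-04]), 'contact_force': array([ 0.05748399, -0.02304492,  0.2636588 ]), 'wrist_torque': array([-0.0019033 , -0.02397196,  0.00917091]), 'opening': 0.9969244843610952}
scene [[499.13576964   0.         261.499067  ]
 [  0.         499.13576964 187.74765448]
 [  0.           0.           1.        ]] [[-0.64954486  0.76024921  0.01061208]
 [ 0.444705    0.39119585 -0.80573151]
 [-0.61670814 -0.51863952 -0.59218588]] [ 0.4020401  -0.19144272  1.62114963]
top [[453.68579236   0.         254.80922678]
 [  0.         453.68579236 198.17085263]
 [  0.           0.           1.        ]] [[-0.00655939 -0.99986293  0.01520161]
 [-0.99545491  0.00508463 -0.09509824]
 [ 0.09500791 -0.01575631 -0.99535182]] [-0.03504982  0.58559034  1.43765703]
```

View pics/scene0.png

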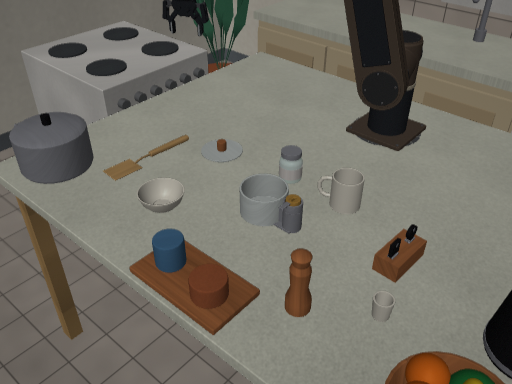

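View pics/top0.png

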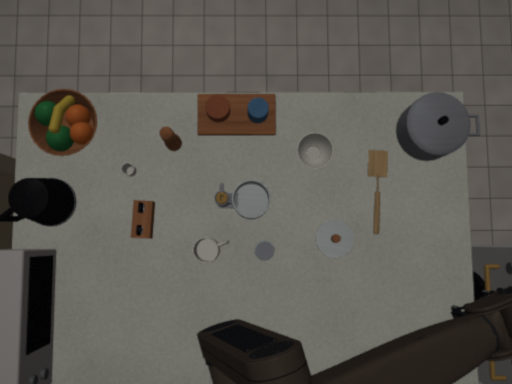

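The scene shows the lid at about (222,150), the tin at (264,200) with its lock at (292,213), and the stand at (400,254). The top view has the lid at (336,238), the tin at (251,200), the lock at (222,198) and the stand at (143,220). I'll zoom in next.

```bash
cat > h.py <<'E'
from plant import *
import cv2,numpy as np
def cam(n):
    c=read_camera(n);return c
def ray(c,u,v,z):
    K,R,t=c["intrinsics"],c["R"],c["t"]
    d=R.T@np.linalg.solve(K,[u,v,1.]);o=-R.T@t
    return o+d*(z-o[2])/d[2]
def proj(c,X):
    p=c["intrinsics"]@(c["R"]@np.asarray(X,float)+c["t"]);return p[:2]/p[2]
def crop(c,u0,v0,w,h,s,fn):
    f=c["frame"][v0:v0+h,u0:u0+w];cv2.imwrite("pics/"+fn,cv2.cvtColor(cv2.resize(f,None,fx=s,fy=s,interpolation=cv2.INTER_CUBIC),cv2.COLOR_RGB2BGR))
def tri(cs,uvs):
    A=[]
    for c,(u,v) in zip(cs,uvs):
        P=c["intrinsics"]@np.c_[c["R"],c["t"]];A+=[u*P[2]-P[0],v*P[2]-P[1]]
    x=np.linalg.svd(np.array(A))[2][-1];return x[:3]/x[3]
E
python3 - <<'E'
from h import *
t=cam("top");s=cam("scene")
crop(t,205,170,170,100,4,"t1.png");crop(t,120,190,45,60,10,"t2.png")
crop(s,195,125,120,120,5,"s1.png");crop(s,360,215,80,75,8,"s2.png")
E
```

```text
(no output)
```

View pics/t1.png

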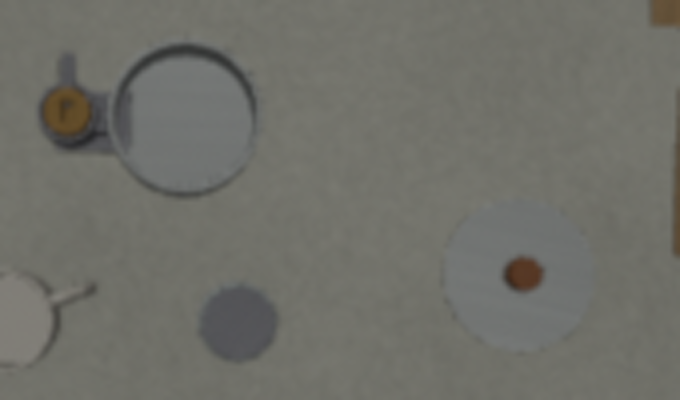

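View pics/t2.png

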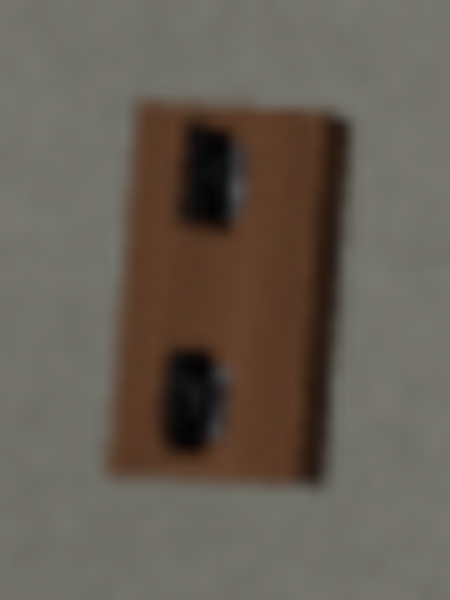

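View pics/s1.png

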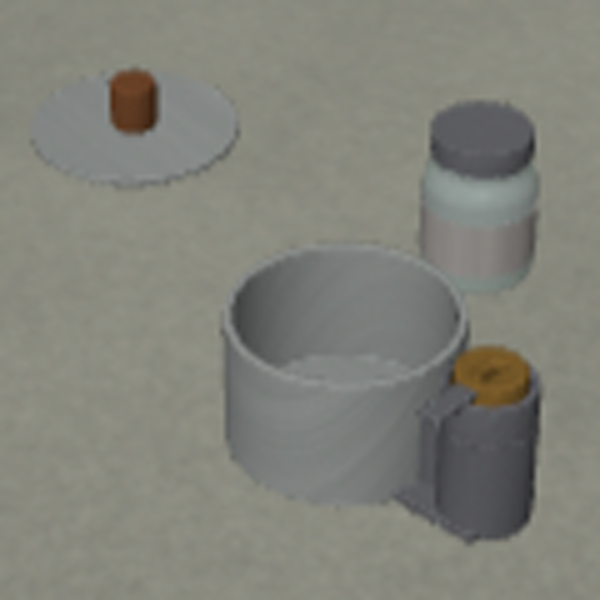

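View pics/s2.png

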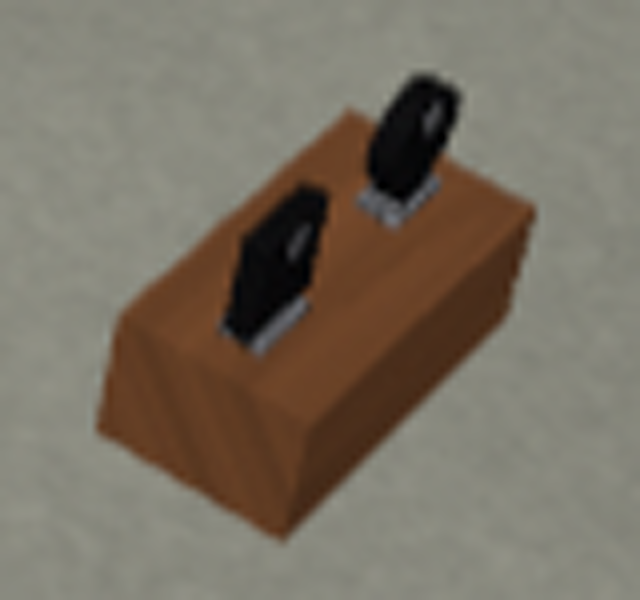

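Zooming confirms the layout: the lid knob is at top (336,238) and scene (222,145). The tongue points up in the top view, which is world +x. The square key is the nearer one in the scene, at (394,249), and the upper one in the top view, at (140,207); the round spare is at scene (411,232). Next I'll measure them.

```bash
cat > m.py <<'E'
from h import *
t=cam("top");s=cam("scene")
def blobs(c,fn,roi,n=3,mina=4):
    f=c["frame"];u0,v0,w,h=roi;g=f[v0:v0+h,u0:u0+w]
    hsv=cv2.cvtColor(g,cv2.COLOR_RGB2HSV).astype(int);m=fn(hsv,g.astype(int)).astype(np.uint8)
    N,L,st,ce=cv2.connectedComponentsWithStats(m)
    o=[]
    for i in sorted(range(1,N),key=lambda i:-st[i,4])[:n]:
        if st[i,4]>=mina:o.append((st[i,4],ce[i]+[u0,v0],st[i,:4]+[u0,v0,0,0],L==i))
    return o
E
python3 - <<'E'
from m import *
import numpy as np
red=lambda h,g:(h[...,1]>110)&(h[...,0]<14)
br=lambda h,g:(h[...,1]>140)&(h[...,0]>13)&(h[...,0]<30)
for nm,c,r1,r2 in(("top",t,(300,205,70,70),(205,180,40,40)),("scene",s,(195,130,60,40),(275,190,35,30))):
    for nn,fn,r,z in(("knob",red,r1,.044),("brass",br,r2,.088)):
        for a,ce,bb,_ in blobs(c,fn,r,1): print(nm,nn,a,ce.round(2),bb,ray(c,*ce,z).round(4))
# ellipse fits: flange (top) brighter than counter? print values
f=t["frame"];print("flange px",f[225,325],"counter",f[270,300],"tin rim row",f[200,225:280].tolist())
for k in ("lid","tin"):
    pass
print(f[238,312:362].tolist())
E
```

```text
top knob 44 [335.5 238. ] [332 235   8   7] [ 0.4554 -0.2938  0.044 ]
top brass 68 [221.5  197.78] [217 193  10  10] [0.5814 0.0656 0.088 ]
scene knob 94 [221.09 144.86] [217 139   9  12] [ 0.475  -0.2776  0.044 ]
scene brass 123 [293.2  199.75] [286 195  15  11] [0.59   0.0717 0.088 ]
flange px [112 114 113] counter [114 114 106] tin rim row [[96, 75, 41], [81, 64, 39], [71, 65, 59], [66, 65, 66], [66, 66, 68], [75, 76, 79], [78, 79, 81], [99, 102, 101], [86, 87, 87], [77, 77, 79], [81, 81, 84], [82, 83, 86], [90, 91, 92], [107, 109, 108], [113, 115, 114], [113, 116, 114], [113, 116, 115], [113, 116, 115], [114, 116, 115], [114, 116, 114], [113, 116, 114], [114, 116, 115], [114, 116, 115], [114, 116, 115], [114, 116, 115], [114, 116, 115], [114, 116, 115], [114, 116, 114], [114, 117, 115], [114, 117, 115], [114, 116, 115], [114, 116, 115], [114, 117, 115], [114, 117, 115], [114, 117, 115], [114, 117, 115], [114, 117, 115], [114, 116, 115], [114, 116, 115], [114, 116, 115], [114, 116, 115], [114, 117, 115], [111, 114, 112], [90, 92, 90], [103, 105, 103], [108, 109, 105], [112, 112, 1
[... 258 characters left out ...]
], [116, 118, 117], [115, 118, 116], [116, 118, 117], [116, 118, 117], [116, 118, 116], [115, 118, 117], [115, 117, 115], [115, 117, 116], [115, 117, 115], [115, 117, 115], [113, 115, 113], [99, 98, 95], [69, 62, 56], [71, 47, 32], [82, 54, 35], [86, 56, 37], [86, 56, 36], [86, 56, 37], [87, 57, 37], [86, 56, 36], [86, 57, 40], [91, 77, 68], [106, 105, 102], [112, 114, 112], [112, 114, 113], [111, 114, 112], [111, 114, 112], [110, 113, 111], [110, 112, 111], [110, 112, 111], [110, 112, 111], [109, 112, 110], [109, 112, 110], [109, 112, 110], [108, 110, 106], [109, 110, 103], [111, 111, 104], [111, 111, 103], [109, 110, 102], [110, 111, 103], [110, 110, 103], [110, 110, 103], [112, 112, 104]]
```

```bash
python3 - <<'E'
from m import *
print("keyhole tri",tri([t,s],[(221.5,197.2),(293.0,199.4)]).round(4))
S=6
def up(c,r):
    u,v,w,h=r;return cv2.resize(c["frame"][v:v+h,u:u+w],None,fx=S,fy=S,interpolation=cv2.INTER_CUBIC).astype(int)
def topx(p,r): return (np.asarray(p)+.5)/S-.5+np.array(r[:2])
def fit(c,r,mask,name,z):
    m=mask(up(c,r)).astype(np.uint8)*255
    k=np.ones((9,9),np.uint8);m=cv2.morphologyEx(cv2.morphologyEx(m,cv2.MORPH_CLOSE,k),cv2.MORPH_OPEN,k)
    cs,_=cv2.findContours(m,cv2.RETR_EXTERNAL,cv2.CHAIN_APPROX_NONE);q=max(cs,key=cv2.contourArea)
    e=cv2.fitEllipse(cv2.convexHull(q));p=topx(e[0],r)
    vis=up(c,r).astype(np.uint8)[...,::-1].copy();cv2.drawContours(vis,[q],-1,(0,0,255),1);cv2.ellipse(vis,e,(0,255,0),1);cv2.imwrite(f"pics/f_{name}.png",vis)
    print(name,p.round(2),np.array(e[1])/S,ray(c,*p,z).round(4))
    return p
al=lambda g:(g[...,0]-g[...,2]<3.5)
a=fit(t,(305,210,60,60),al,"lidT",.014);b=fit(s,(195,132,52,36),al,"lidS",.014);print(tri([t,s],[a,b]))
brass=lambda g:(g[...,0]-g[...,2]>22)
a=fit(t,(210,186,24,24),brass,"brT",.088);b=fit(s,(278,190,30,22),brass,"brS",.088);print(tri([t,s],[a,b]))
wood=lambda g:(g[...,0]-g[...,2]>22)
a=fit(t,(326,228,20,20),wood,"knT",.044)
E
cd pics; python3 -c "
import cv2,numpy as np
L=[cv2.imread(f'f_{n}.png') for n in('lidT','lidS','brT','brS','knT')]
W=np.zeros((600,800,3),np.uint8)
for im,(x,y) in zip(L,((0,0),(370,0),(0,370),(160,370),(360,370))): W[y:y+im.shape[0],x:x+im.shape[1]]=im[:600-y,:800-x]
cv2.imwrite('fits.png',W)"
```

```text
keyhole tri [0.5836 0.0661 0.0825]
lidT [334.29 238.26] [37.9895223  38.72983042] [ 0.4548 -0.2957  0.014 ]
lidS [221.44 150.22] [23.11733754 41.79465485] [ 0.4616 -0.2908  0.014 ]
[ 0.45504597 -0.29704461  0.00829181]
brT [221.31 197.38] [11.80375544 12.10447057] [0.5827 0.0662 0.088 ]
brS [292.87 199.74] [12.9744428 16.2943662] [0.5905 0.0711 0.088 ]
[0.58347127 0.06631261 0.08146015]
knT [335.69 237.99] [7.94085503 8.70827421] [ 0.4554 -0.2944  0.044 ]
```

View pics/fits.png

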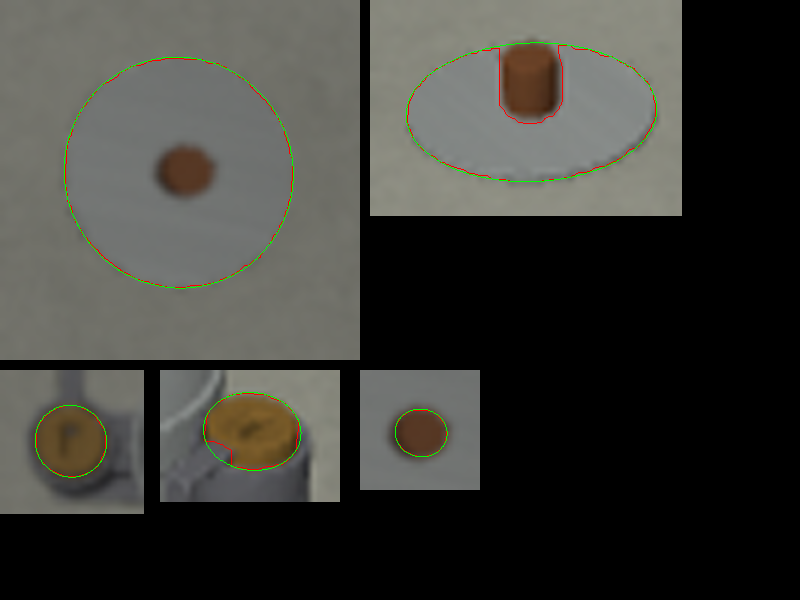

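The fits hold well, but the two cameras disagree by a common (7,5.5) mm at the known heights, which looks like a calibration bias. Relative measurements are fine. Next are the tin rim and the stand.

```bash
python3 - <<'E'
from m import *
for c in (t,s): print("campos",(-c["R"].T@c["t"]).round(3))
crop(t,212,172,64,56,12,"tin_t.png")
g=cv2.imread("pics/tin_t.png");cv2.imwrite("pics/tin_t.png",cv2.convertScaleAbs(g,alpha=1.9))
crop(s,232,168,76,62,10,"tin_s.png")
# stand mask top face
for c,r,n in((t,(125,192,36,52),"T"),(s,(365,220,66,62),"S")):
    u,v,w,h=r;S=8
    f=cv2.resize(c["frame"][v:v+h,u:u+w],None,fx=S,fy=S,interpolation=cv2.INTER_CUBIC)
    cv2.imwrite(f"pics/st{n}.png",cv2.convertScaleAbs(f[...,::-1],alpha=1.8))
E
cd pics; python3 -c "
import cv2,numpy as np
a=cv2.imread('stT.png');b=cv2.imread('stS.png')
W=np.zeros((510,830,3),np.uint8);W[:a.shape[0],:a.shape[1]]=a;W[:b.shape[0],295:295+b.shape[1]]=b;cv2.imwrite('st.png',W[:,:800])"
```

```text
campos [ 0.446 -0.015  1.487]
campos [1.346 0.61  0.802]
```

View pics/tin_t.png

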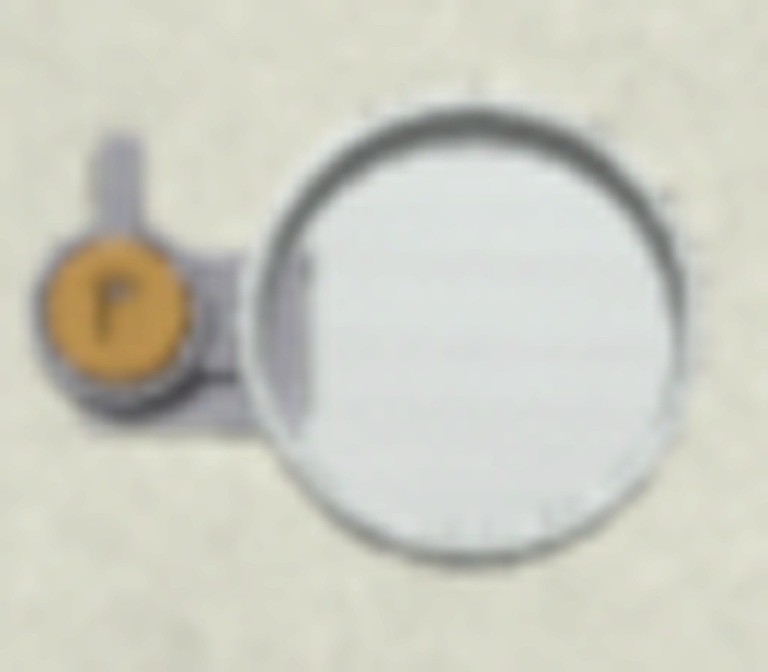

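View pics/tin_s.png

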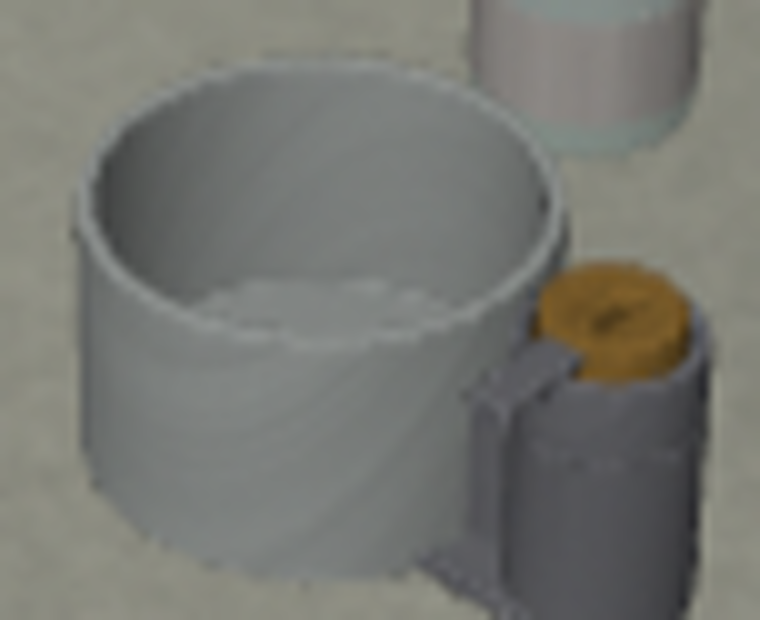

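View pics/st.png

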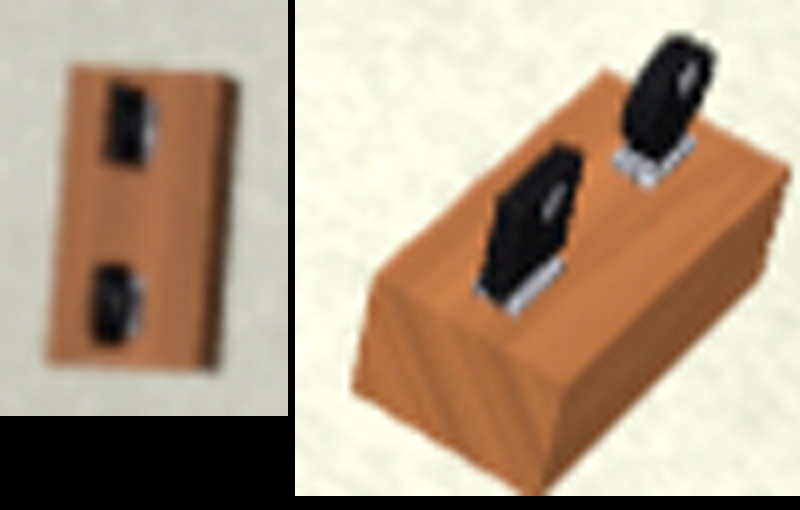

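```bash
python3 - <<'E'
from m import *
T=lambda x,y:((x+.5)/12-.5+212,(y+.5)/12-.5+172)
Sx=lambda x,y:((x+.5)/10-.5+232,(y+.5)/10-.5+168)
print("tin T",ray(t,*T(469.5,328.5),.075),"S",ray(s,*Sx(323,204),.075))
print("tongue tip T",ray(t,*T(122,132),.0865),"axis",ray(t,*T(118,310),.088))
q=lambda x,y:((x+.5)/8-.5+125,(y+.5)/8-.5+192)
for n,p in(("c1",(70,65)),("c2",(222,73)),("c3",(203,370)),("c4",(47,362))): print(n,ray(t,*q(*p),.045).round(4))
q2=lambda x,y:((x-295+.5)/8-.5+365,(y+.5)/8-.5+220)
for n,p in(("near",(568,385)),("left",(378,272)),("far",(605,70)),("right",(792,168))): print(n,ray(s,*q2(*p),.045).round(4))
# square key head top outline, top view: black box x 108-150,y 80-165, z~.045+.036
for n,p in (("k far-left",(110,80)),("k bottomleft",(104,162)),("r",(98,263)),("r2",(92,343))): print(n,ray(t,*q(*p),.082).round(4))
print("headtop S", ray(s,*q2(520,190),.085), ray(s,*q2(568,148),.085),"collar S",ray(s,*q2(512,310),.045),ray(s,*q2(563,262),.047))
E
```

```text
tin T [ 0.57863036 -0.02475756  0.075     ] S [ 0.58628928 -0.02136036  0.075     ]
tongue tip T [0.62913875 0.06504323 0.0865    ] axis [0.58266898 0.06597069 0.088     ]
c1 [0.5809 0.3482 0.045 ]
c2 [0.5774 0.2879 0.045 ]
c3 [0.4598 0.2937 0.045 ]
c4 [0.4633 0.355  0.045 ]
near [0.5835 0.3499 0.045 ]
left [0.579  0.2902 0.045 ]
far [0.4619 0.297  0.045 ]
right [0.4653 0.3567 0.045 ]
k far-left [0.5715 0.3233 0.082 ]
k bottomleft [0.5397 0.3251 0.082 ]
r [0.5008 0.3267 0.082 ]
r2 [0.47   0.3284 0.082 ]
headtop S [0.56747891 0.31959463 0.085     ] [0.54414741 0.32123721 0.085     ] collar S [0.56811372 0.32495373 0.045     ] [0.54434115 0.32712886 0.047     ]
```

```bash
python3 -m jog '[{"rz":-7.1,"grip":0},{"rz":-7.1},{"rz":-7.1},{"rz":-7.1},{"rz":-7.1},{"rz":-7.1},{"rz":-7.1},{"rz":-7.1}]' 40; python3 -m jog '[{"rz":-4.3},{"rz":-4.2},{}]'; python3 -c "
from h import *
s=get_state();from scipy.spatial.transform import Rotation as R
print(s['eef_pos'],R.from_quat(s['tcp_rot']).as_matrix(),s['qpos'])"
```

```text
[ 0.28187577 -0.61331232  0.40477315] [[ 4.17568723e-01 -9.08645344e-01  1.00535802e-05]
 [-9.08645343e-01 -4.17568723e-01 -5.09865922e-05]
 [ 5.05267902e-05  1.21552674e-05 -9.99999999e-01]] [-1.29003774e+00  2.86252366e-01  1.57666958e+00 -4.66538653e-06
  1.27861893e+00 -1.50008023e-01]$[0]: bad value
$[0]: bad value
```

```bash
python3 -m jog '[{"grip":0,"rz":-7.1}]'; python3 -m jog '[{"grip":0,"x":0,"y":0,"z":0,"rx":0,"ry":0,"rz":-7.1}]'; python3 -m jog --help | head -20
```

```text
time: 0.68
eef_pos: [0.2819, -0.6133, 0.4047]
tcp_rot: [0.874, -0.486, 0.0, 0.0]
contact_force: [-0.7, -0.2, -0.5]
opening: 0.997$[0]: bad value
invalid input: not JSON, or not a number
```

```bash
python3 -m jog '[{"grip":0,"x":0,"y":0,"z":0,"rx":0,"ry":0,"rz":-7.1},{"grip":0,"x":0,"y":0,"z":0,"rx":0,"ry":0,"rz":-7.1}]' 2>&1; echo; echo ---;python3 -m jog '[{"grip":0,"rz":-7.1},{"grip":0,"rz":-7.1}]' 2>&1
```

```text
time: 0.85
eef_pos: [0.2819, -0.6133, 0.4048]
tcp_rot: [0.928, -0.372, 0.0, 0.0]
contact_force: [0.8, -0.5, 0.2]
opening: 1.002

---
$[0]: bad value
```

```bash
python3 -m jog '[{"grip":0,"x":0,"y":0,"z":0,"rx":0,"ry":0,"rz":-7.1},{"grip":0,"x":0,"y":0,"z":0,"rx":0,"ry":0,"rz":-7.1},{"grip":0,"x":0,"y":0,"z":0,"rx":0,"ry":0,"rz":-7.1},{"grip":0,"x":0,"y":0,"z":0,"rx":0,"ry":0,"rz":-7.1},{"grip":0,"x":0,"y":0,"z":0,"rx":0,"ry":0,"rz":-7.1},{"grip":0,"x":0,"y":0,"z":0,"rx":0,"ry":0,"rz":-7.1},{"grip":0,"x":0,"y":0,"z":0,"rx":0,"ry":0,"rz":-1.4}]' 2>&1
python3 -m jog '[{"grip":0,"x":14,"y":-27,"z":0,"rx":0,"ry":0,"rz":0},{"grip":0,"x":14,"y":-27,"z":0,"rx":0,"ry":0,"rz":0},{"grip":0,"x":14,"y":-27,"z":0,"rx":0,"ry":0,"rz":0},{"grip":0,"x":15,"y":-27,"z":8,"rx":0,"ry":0,"rz":0},{"grip":0,"x":15,"y":-27,"z":8,"rx":0,"ry":0,"rz":0},{"grip":0,"x":15,"y":-27,"z":8,"rx":0,"ry":0,"rz":0},{"grip":0,"x":15,"y":-27,"z":8,"rx":0,"ry":0,"rz":0},{"grip":0,"x":15,"y":-27,"z":8,"rx":0,"ry":0,"rz":0}]' 2>&1
python3 -m jog '[{"grip":0,"x":15,"y":-26,"z":15,"rx":0,"ry":0,"rz":0},{"grip":0,"x":15,"y":-26,"z":15,"rx":0,"ry":0,"rz":0},{"grip":0,"x":15,"y":-26,"z":15,"rx":0,"ry":0,"rz":0},{"grip":0,"x":15,"y":-26,"z":15,"rx":0,"ry":0,"rz":0},{"grip":0,"x":0,"y":0,"z":0,"rx":0,"ry":0,"rz":0}]' 2>&1
python3 - <<'E'
from m import *
crop(s,160,60,130,120,5,"a1.png")
crop(t,270,190,130,100,6,"a2.png")
st=get_state();print(st["eef_pos"],st["qpos"])
E
```

```text
time: 1.43
eef_pos: [0.2819, -0.6133, 0.4048]
tcp_rot: [1.0, 0.001, 0.0, 0.0]
contact_force: [0.2, 0.5, 0.3]
opening: 1.001
time: 2.1
eef_pos: [0.3994, -0.3959, 0.3647]
tcp_rot: [1.0, -0.002, 0.0, 0.0]
contact_force: [1.1, -0.6, -0.2]
opening: 1.0
time: 2.52
eef_pos: [0.4596, -0.2889, 0.3011]
tcp_rot: [1.0, 0.001, -0.002, -0.003]
contact_force: [0.0, -0.1, -1.2]
opening: 0.999
[ 0.45927493 -0.29233299  0.30408772] [-7.53201741e-01  1.07488607e-01  1.98005303e+00 -3.60102110e-04
  1.05545289e+00 -7.53570178e-01]
```

View pics/a1.png

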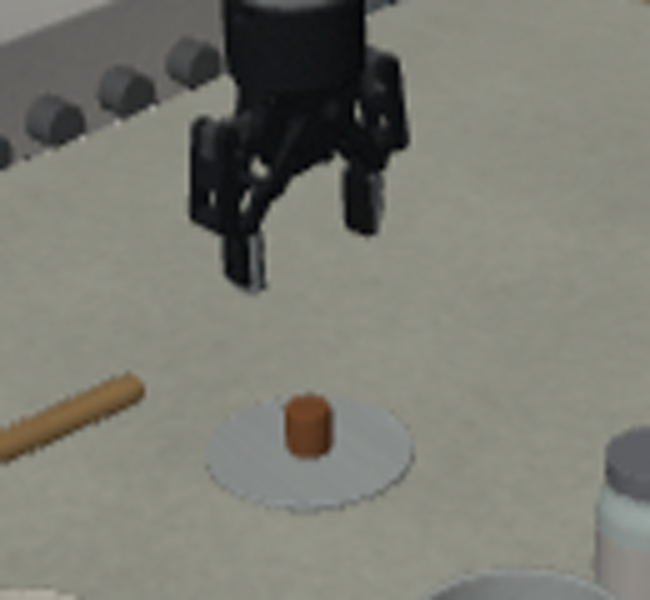

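View pics/a2.png

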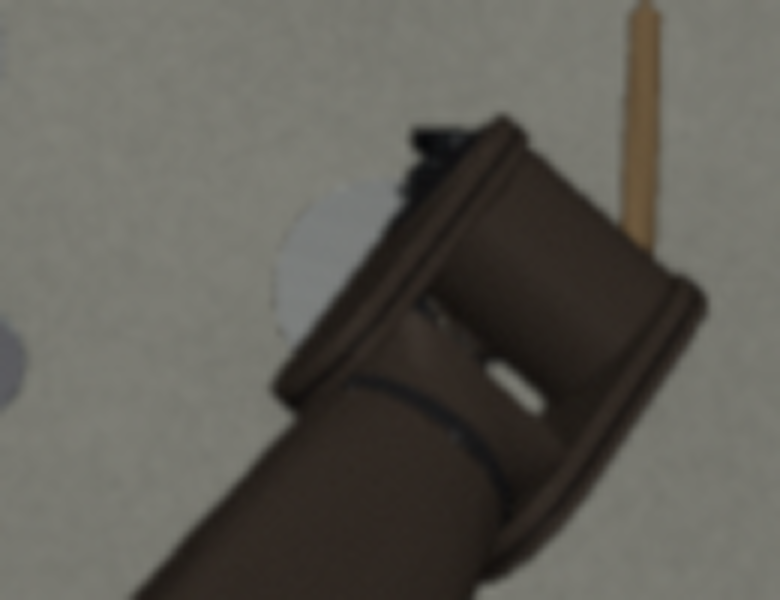

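The top view is hidden by the arm. In the scene view, the fingertips' bottoms are at crop (248,290) and (368,235), and the knob top is at (308,405). I'll compare the fingertip midpoint with its projection to get the scene bias.

```bash
python3 - <<'E'
from m import *
for z in (.131,.144,.149):
    print(z,[(proj(s,(0.4593+d,-.2923,z))-[160,60])*5 for d in (-.0425,0,.0425)])
# knob top predicted for scene-only and top-only estimates
for p in((.4616,-.2908,.044),(.4548,-.2957,.044)): print((proj(s,p)-[160,60])*5)
E
```

```text
0.131 [array([352.1438148 , 246.56786955]), array([300.4647128 , 272.69504143]), array([246.83063218, 299.81058309])]
0.144 [array([351.54842409, 226.18230807]), array([299.57488621, 252.07221665]), array([245.62424749, 278.94699102])]
0.149 [array([351.31771767, 218.28315932]), array([299.23004179, 244.08002348]), array([245.15665651, 270.86032709])]
[305.27225231 407.5224725 ]
[307.3759533  400.18341844]
```

```bash
python3 -m jog '[{"grip":0,"x":0,"y":0,"z":25,"rx":0,"ry":0,"rz":0},{"grip":0,"x":0,"y":0,"z":25,"rx":0,"ry":0,"rz":0},{"grip":0,"x":0,"y":0,"z":25,"rx":0,"ry":0,"rz":0},{"grip":0,"x":0,"y":0,"z":20,"rx":0,"ry":0,"rz":0},{"grip":0,"x":0,"y":0,"z":10,"rx":0,"ry":0,"rz":0},{"grip":0,"x":0,"y":0,"z":9,"rx":0,"ry":0,"rz":0},{"grip":0,"x":0,"y":0,"z":0,"rx":0,"ry":0,"rz":0}]' 2>&1
python3 - <<'E'
from m import *
crop(s,160,80,130,110,6,"a3.png");print(get_state()["eef_pos"])
E
```

```text
time: 3.3
eef_pos: [0.4585, -0.294, 0.1898]
tcp_rot: [1.0, -0.001, -0.001, -0.001]
contact_force: [0.3, 0.3, -0.9]
opening: 0.999
[ 0.45927457 -0.29417594  0.19171558]
```

View pics/a3.png

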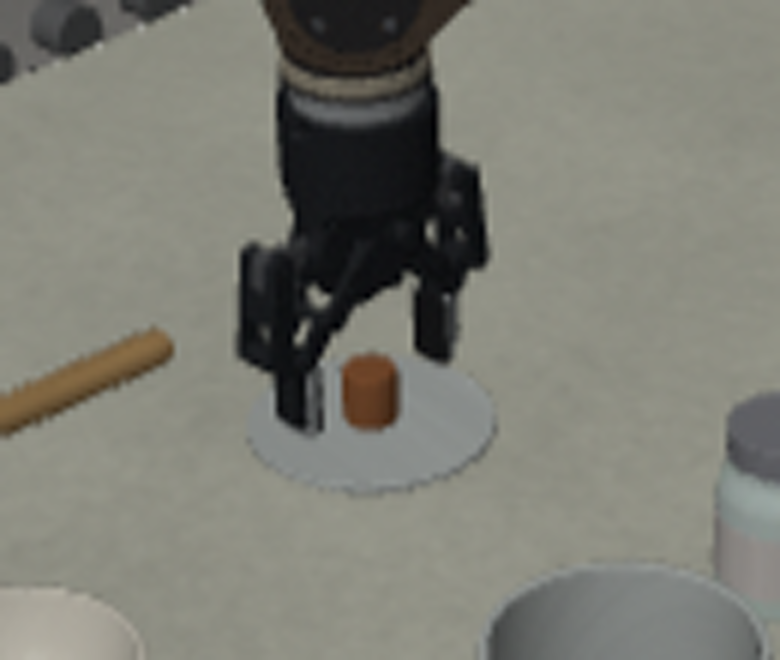

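```bash
python3 -m jog '[{"grip":0.5,"x":0,"y":0,"z":0,"rx":0,"ry":0,"rz":0},{"grip":0.5,"x":0,"y":0,"z":0,"rx":0,"ry":0,"rz":0},{"grip":0.7,"x":0,"y":0,"z":0,"rx":0,"ry":0,"rz":0},{"grip":1,"x":0,"y":0,"z":0,"rx":0,"ry":0,"rz":0},{"grip":1,"x":0,"y":0,"z":0,"rx":0,"ry":0,"rz":0},{"grip":1,"x":0,"y":0,"z":0,"rx":0,"ry":0,"rz":0}]' 40 2>&1
python3 - <<'E'
from m import *
crop(s,160,80,130,110,6,"a4.png");print(get_state()["eef_pos"],get_state()["opening"])
E
```

```text
time: 3.9
eef_pos: [0.4591, -0.2935, 0.1914]
tcp_rot: [1.0, 0.0, -0.0, 0.0]
contact_force: [-0.8, 0.7, 3.7]
opening: 0.314
[ 0.45913363 -0.29353327  0.19143972] 0.314219872937468
```

View pics/a4.png

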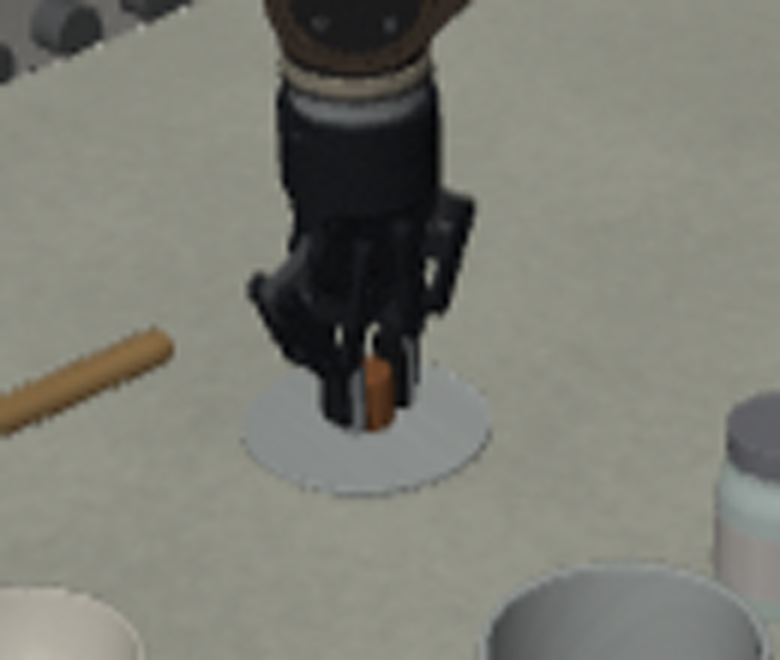

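```bash
cat > fl.py <<'E'
from m import *
def fit(c,r,mask,name,z,S=6):
    u,v,w,h=r;g=cv2.resize(c["frame"][v:v+h,u:u+w],None,fx=S,fy=S,interpolation=cv2.INTER_CUBIC).astype(int)
    m=mask(g).astype(np.uint8)*255;k=np.ones((9,9),np.uint8);m=cv2.morphologyEx(cv2.morphologyEx(m,cv2.MORPH_CLOSE,k),cv2.MORPH_OPEN,k)
    cs,_=cv2.findContours(m,cv2.RETR_EXTERNAL,cv2.CHAIN_APPROX_NONE);q=max(cs,key=cv2.contourArea)
    e=cv2.fitEllipse(cv2.convexHull(q));p=(np.array(e[0])+.5)/S-.5+[u,v]
    vis=g.clip(0,255).astype(np.uint8)[...,::-1].copy();cv2.ellipse(vis,e,(0,255,0),1);cv2.imwrite(f"pics/f_{name}.png",vis)
    print(name,p.round(2),np.array(e[1])/S,ray(c,*p,z).round(4));return p
al=lambda g:(abs(g[...,0]-g[...,2])<4)&(g[...,0]>95)
E
python3 - <<'E'
from fl import *
fit(s,(195,132,52,36),al,"lidS2",.014)
E
```

```text
lidS2 [220.68 150.6 ] [23.19172923 41.65559387] [ 0.4646 -0.291   0.014 ]
```

View pics/f_lidS2.png

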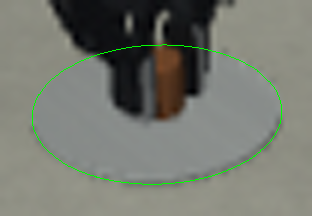

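```bash
python3 -m jog '[{"grip":1,"x":0,"y":0,"z":-8,"rx":0,"ry":0,"rz":0},{"grip":1,"x":0,"y":0,"z":-20,"rx":0,"ry":0,"rz":0},{"grip":1,"x":0,"y":0,"z":-26,"rx":0,"ry":0,"rz":0},{"grip":1,"x":0,"y":0,"z":-26,"rx":0,"ry":0,"rz":0},{"grip":1,"x":0,"y":0,"z":-26,"rx":0,"ry":0,"rz":0},{"grip":1,"x":0,"y":0,"z":-14,"rx":0,"ry":0,"rz":0},{"grip":1,"x":4,"y":-10,"z":0,"rx":0,"ry":0,"rz":0},{"grip":1,"x":9,"y":-20,"z":0,"rx":0,"ry":0,"rz":0}]' 2>&1
python3 -m jog '[{"grip":1,"x":12,"y":-26,"z":0,"rx":0,"ry":0,"rz":0},{"grip":1,"x":12,"y":-26,"z":0,"rx":0,"ry":0,"rz":0},{"grip":1,"x":12,"y":-26,"z":0,"rx":0,"ry":0,"rz":0},{"grip":1,"x":12,"y":-26,"z":0,"rx":0,"ry":0,"rz":0},{"grip":1,"x":12,"y":-26,"z":0,"rx":0,"ry":0,"rz":0},{"grip":1,"x":12,"y":-26,"z":0,"rx":0,"ry":0,"rz":0},{"grip":1,"x":12,"y":-26,"z":0,"rx":0,"ry":0,"rz":0},{"grip":1,"x":12,"y":-26,"z":0,"rx":0,"ry":0,"rz":0}]' 2>&1
python3 -m jog '[{"grip":1,"x":8,"y":-20,"z":0,"rx":0,"ry":0,"rz":0},{"grip":1,"x":4,"y":-12,"z":0,"rx":0,"ry":0,"rz":0},{"grip":1,"x":0,"y":0,"z":0,"rx":0,"ry":0,"rz":0},{"grip":1,"x":0,"y":0,"z":0,"rx":0,"ry":0,"rz":0}]' 2>&1
python3 - <<'E'
from m import *
crop(s,200,60,130,180,4,"b1.png");print(get_state()["eef_pos"],get_state()["opening"],get_state()["qpos"])
crop(t,200,130,130,120,5,"b2.png")
E
```

```text
time: 4.77
eef_pos: [0.4718, -0.2639, 0.3112]
tcp_rot: [1.0, -0.002, 0.001, 0.001]
contact_force: [-0.5, -0.1, -2.3]
opening: 0.311
time: 5.43
eef_pos: [0.5677, -0.053, 0.3083]
tcp_rot: [1.0, -0.0, -0.002, -0.001]
contact_force: [1.1, 0.5, -2.7]
opening: 0.314
time: 5.77
eef_pos: [0.5796, -0.0226, 0.3092]
tcp_rot: [1.0, 0.001, -0.001, -0.0]
contact_force: [-0.5, -0.4, -2.4]
opening: 0.315
[ 0.5795768  -0.02387842  0.30987839] 0.3120513103616103 [-2.15957431e-01  1.76275790e-01  1.89068254e+00 -4.56131139e-04
  1.07614251e+00 -2.14900840e-01]
```

View pics/b1.png

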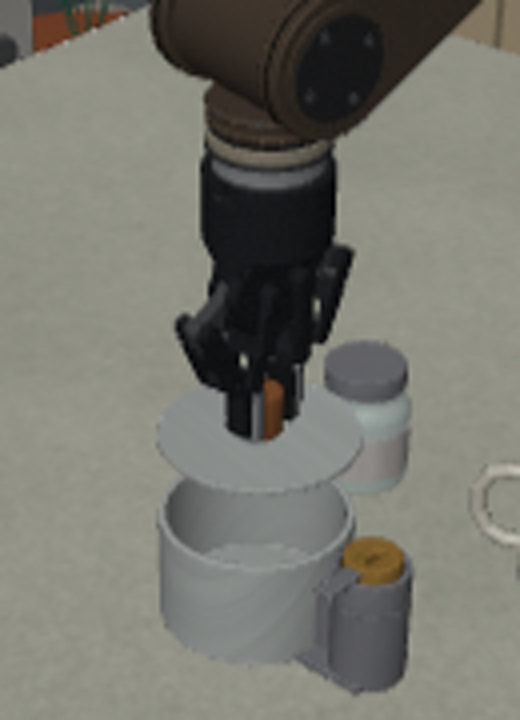

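View pics/b2.png

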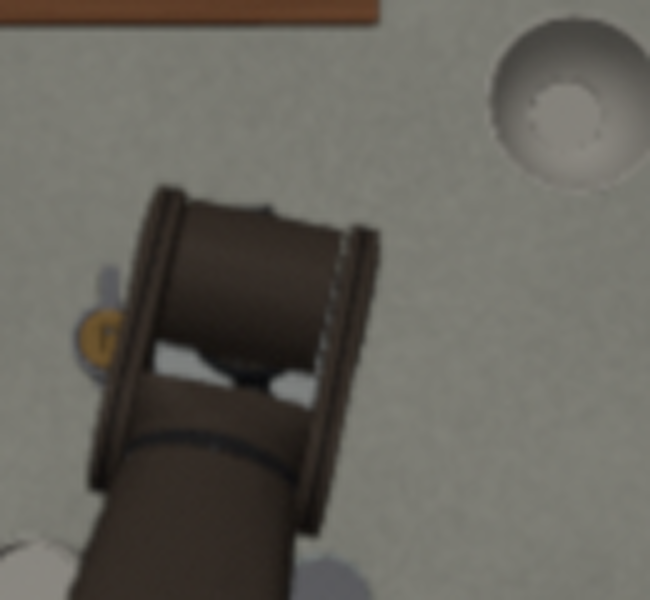

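```bash
python3 - <<'E'
from fl import *
fit(s,(236,152,58,34),lambda g:al(g)&(g[...,0]>108),"lidS3",.1325)
E
```

```text
lidS3 [266.56 171.68] [36.85888926 55.91229757] [ 0.5926 -0.0086  0.1325]
```

View pics/f_lidS3.png

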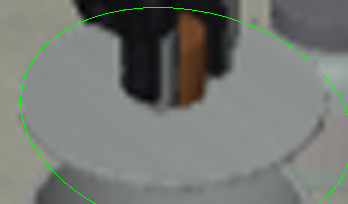

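```bash
python3 - <<'E'
from fl import *
c=ray(s,264.2,168.2,.1325);print(c)
a=np.linspace(0,2*np.pi,73)
def bb(c0,r,z):
    P=np.array([proj(s,(c0[0]+r*np.cos(x),c0[1]+r*np.sin(x),z)) for x in a]);return P.min(0).round(2),P.max(0).round(2)
x0=np.array([.5855,-.0205])
for d in((0,0),(.003,0),(0,.003)): print("flange",d,[ (q-[236,152])*6 for q in bb(x0+d,.062,.1325)])
print("rim obs 78,568,58,350:",[(q-[232,168])*10 for q in bb((.5863,-.0214),.061,.075)])
E
```

```text
[ 0.58507885 -0.02229971  0.1325    ]
flange (0, 0) [array([16.2 , 15.42]), array([327.72, 190.56])]
flange (0.003, 0) [array([11.1 , 18.36]), array([323.04, 193.98])]
flange (0, 0.003) [array([21.78, 18.  ]), array([333.66, 193.56])]
rim obs 78,568,58,350: [array([70.1, 58. ]), array([566.6, 352.7])]
```

```bash
python3 -m jog '[{"grip":1,"x":1,"y":0,"z":15,"rx":0,"ry":0,"rz":0},{"grip":1,"x":0,"y":0,"z":15,"rx":0,"ry":0,"rz":0},{"grip":1,"x":0,"y":0,"z":8,"rx":0,"ry":0,"rz":0},{"grip":1,"x":0,"y":0,"z":5,"rx":0,"ry":0,"rz":0},{"grip":1,"x":0,"y":0,"z":0,"rx":0,"ry":0,"rz":0}]' 2>&1
python3 -m jog '[{"grip":1,"x":0,"y":0,"z":3,"rx":0,"ry":0,"rz":0},{"grip":1,"x":0,"y":0,"z":3,"rx":0,"ry":0,"rz":0},{"grip":1,"x":0,"y":0,"z":2,"rx":0,"ry":0,"rz":0},{"grip":1,"x":0,"y":0,"z":0,"rx":0,"ry":0,"rz":0}]' 2>&1
python3 - <<'E'
from m import *
crop(s,200,100,130,140,5,"b3.png");print(get_state()["eef_pos"],get_state()["opening"],get_state()["contact_force"],get_state()["wrist_torque"])
E
```

```text
time: 6.48
eef_pos: [0.5806, -0.0236, 0.2664]
tcp_rot: [1.0, -0.0, -0.001, -0.0]
contact_force: [0.7, 0.2, -2.4]
opening: 0.314
time: 6.82
eef_pos: [0.5811, -0.0234, 0.2596]
tcp_rot: [1.0, -0.0, -0.0, -0.0]
contact_force: [-1.1, -0.3, -1.8]
opening: 0.315
[ 0.58115164 -0.02335757  0.25995119] 0.31052006955019534 [ 0.78953873  0.2385448  -2.47977868] [ 0.00598213 -0.02462367  0.01357535]
```

View pics/b3.png

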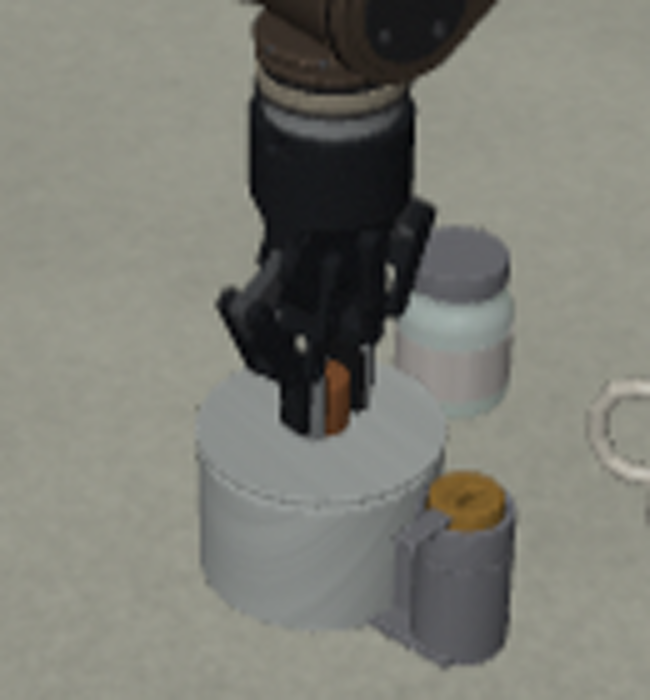

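The lid's plug is in the mouth without contact force and the outline looks centred on the tin. I'll lower the rest.

```bash
python3 -m jog '[{"grip":1,"x":0,"y":0,"z":2,"rx":0,"ry":0,"rz":0},{"grip":1,"x":0,"y":0,"z":1.5,"rx":0,"ry":0,"rz":0},{"grip":1,"x":0,"y":0,"z":0,"rx":0,"ry":0,"rz":0},{"grip":1,"x":0,"y":0,"z":0,"rx":0,"ry":0,"rz":0}]' 2>&1;python3 -m jog '[{"grip":1,"x":0,"y":0,"z":1,"rx":0,"ry":0,"rz":0},{"grip":1,"x":0,"y":0,"z":0,"rx":0,"ry":0,"rz":0}]' 2>&1
```

```text
time: 7.25
eef_pos: [0.5812, -0.0234, 0.2565]
tcp_rot: [1.0, -0.0, 0.0, 0.0]
contact_force: [0.2, -0.3, 0.4]
opening: 0.312
time: 7.42
eef_pos: [0.5814, -0.0234, 0.2564]
tcp_rot: [1.0, -0.0, 0.0, 0.0]
contact_force: [-3.3, 1.0, 4.7]
opening: 0.316
```

```bash
python3 -m jog '[{"grip":0.6,"x":0,"y":0,"z":0,"rx":0,"ry":0,"rz":0},{"grip":0.4,"x":0,"y":0,"z":0,"rx":0,"ry":0,"rz":0},{"grip":0,"x":0,"y":0,"z":0,"rx":0,"ry":0,"rz":0},{"grip":0,"x":0,"y":0,"z":-5,"rx":0,"ry":0,"rz":0},{"grip":0,"x":0,"y":0,"z":-25,"rx":0,"ry":0,"rz":0},{"grip":0,"x":0,"y":0,"z":-30,"rx":0,"ry":0,"rz":0},{"grip":0,"x":0,"y":0,"z":-30,"rx":0,"ry":0,"rz":0},{"grip":0,"x":0,"y":0,"z":-30,"rx":0,"ry":0,"rz":0}]' 2>&1;python3 -m jog '[{"grip":0,"x":0,"y":0,"z":-24,"rx":0,"ry":0,"rz":0},{"grip":0,"x":-3,"y":-30,"z":0,"rx":0,"ry":0,"rz":0},{"grip":0,"x":-3,"y":-30,"z":0,"rx":0,"ry":0,"rz":0},{"grip":0,"x":-3,"y":-30,"z":0,"rx":0,"ry":0,"rz":0},{"grip":0,"x":-3,"y":-30,"z":0,"rx":0,"ry":0,"rz":0},{"grip":0,"x":-3,"y":-30,"z":0,"rx":0,"ry":0,"rz":0},{"grip":0,"x":-3,"y":-30,"z":0,"rx":0,"ry":0,"rz":0},{"grip":0,"x":-3,"y":-30,"z":0,"rx":0,"ry":0,"rz":0}]' 2>&1
python3 -m jog '[{"grip":0,"x":-3,"y":-30,"z":0,"rx":0,"ry":0,"rz":0},{"grip":0,"x":-2,"y":-30,"z":0,"rx":0,"ry":0,"rz":0},{"grip":0,"x":0,"y":-30,"z":0,"rx":0,"ry":0,"rz":0},{"grip":0,"x":0,"y":-30,"z":0,"rx":0,"ry":0,"rz":0},{"grip":0,"x":0,"y":-13,"z":0,"rx":0,"ry":0,"rz":0},{"grip":0,"x":0,"y":0,"z":0,"rx":0,"ry":0,"rz":-7},{"grip":0,"x":0,"y":0,"z":0,"rx":0,"ry":0,"rz":-7},{"grip":0,"x":0,"y":0,"z":0,"rx":0,"ry":0,"rz":-7}]' 2>&1
python3 -m jog '[{"grip":0,"x":0,"y":0,"z":0,"rx":0,"ry":0,"rz":-7},{"grip":0,"x":0,"y":0,"z":0,"rx":0,"ry":0,"rz":-7},{"grip":0,"x":0,"y":0,"z":0,"rx":0,"ry":0,"rz":-7},{"grip":0,"x":0,"y":0,"z":0,"rx":0,"ry":0,"rz":-7},{"grip":0,"x":0,"y":0,"z":0,"rx":0,"ry":0,"rz":-7},{"grip":0,"x":0,"y":0,"z":0,"rx":0,"ry":0,"rz":-7},{"grip":0,"x":0,"y":0,"z":0,"rx":0,"ry":0,"rz":-7},{"grip":0,"x":0,"y":0,"z":0,"rx":0,"ry":0,"rz":-7},{"grip":0,"x":0,"y":0,"z":0,"rx":0,"ry":0,"rz":-7}]' 2>&1
python3 - <<'E'
from fl import *
crop(s,220,110,130,130,5,"c1.png");print(get_state()["eef_pos"],get_state()["tcp_rot"],get_state()["qpos"])
crop(t,190,160,100,80,7,"c2.png")
E
```

```text
time: 8.08
eef_pos: [0.5809, -0.0234, 0.3765]
tcp_rot: [1.0, -0.0, -0.0, -0.0]
contact_force: [1.0, -0.8, -0.4]
opening: 0.999
time: 8.75
eef_pos: [0.5597, 0.188, 0.3996]
tcp_rot: [1.0, -0.0, 0.0, -0.0]
contact_force: [0.5, -1.2, 0.0]
opening: 1.001
time: 9.42
eef_pos: [0.5551, 0.3197, 0.3992]
tcp_rot: [0.983, 0.185, -0.0, 0.0]
contact_force: [0.0, -0.5, 0.1]
opening: 1.001
$: bad value
[0.55526265 0.31934179 0.39924719] [ 9.83304984e-01  1.81965047e-01 -3.67992955e-05  1.70940245e-04] [ 3.63780718e-01  2.15994310e-01  1.67148082e+00 -3.39964753e-04
  1.25425141e+00 -2.08242628e-03]
```

View pics/c1.png

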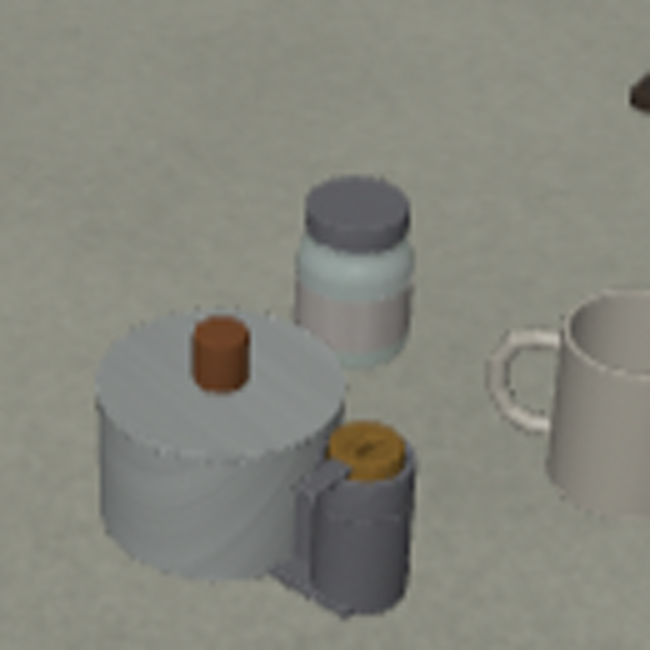

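View pics/c2.png

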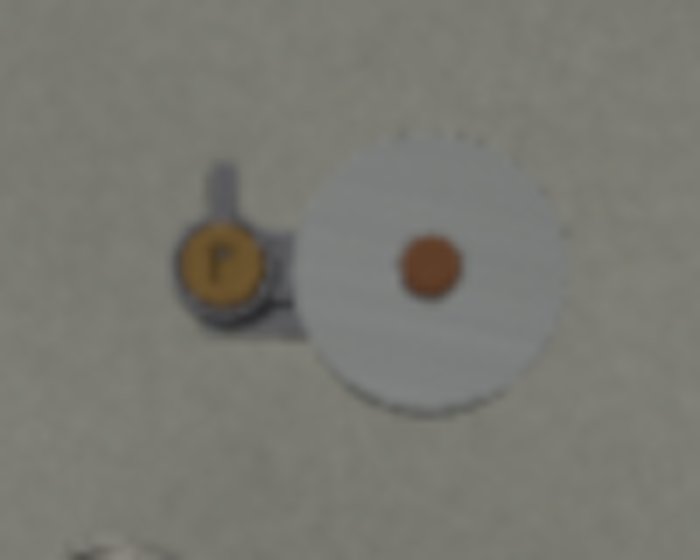

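Both views show the lid seated concentric and level; the flange is at scene crop (220,385) and top crop (430,275). The earlier 9-row call was refused, so the rotation still has 66° to go.

```bash
python3 -m jog '[{"grip":0,"x":0,"y":0,"z":0,"rx":0,"ry":0,"rz":-7},{"grip":0,"x":0,"y":0,"z":0,"rx":0,"ry":0,"rz":-7},{"grip":0,"x":0,"y":0,"z":0,"rx":0,"ry":0,"rz":-7},{"grip":0,"x":0,"y":0,"z":0,"rx":0,"ry":0,"rz":-7},{"grip":0,"x":0,"y":0,"z":0,"rx":0,"ry":0,"rz":-7},{"grip":0,"x":0,"y":0,"z":0,"rx":0,"ry":0,"rz":-7},{"grip":0,"x":0,"y":0,"z":0,"rx":0,"ry":0,"rz":-7},{"grip":0,"x":0,"y":0,"z":0,"rx":0,"ry":0,"rz":-7}]' 2>&1
python3 -m jog '[{"grip":0,"x":0,"y":0,"z":20,"rx":0,"ry":0,"rz":-5},{"grip":0,"x":0,"y":0,"z":25,"rx":0,"ry":0,"rz":-5},{"grip":0,"x":0,"y":0,"z":20,"rx":0,"ry":0,"rz":0},{"grip":0,"x":0,"y":0,"z":10,"rx":0,"ry":0,"rz":0},{"grip":0,"x":0,"y":0,"z":0,"rx":0,"ry":0,"rz":0},{"grip":0,"x":0,"y":0,"z":0,"rx":0,"ry":0,"rz":0}]' 2>&1
python3 - <<'E'
from fl import *
crop(s,340,160,100,125,5,"d1.png");print(get_state()["eef_pos"],get_state()["tcp_rot"],get_state()["qpos"])
crop(t,110,170,80,80,7,"d2.png")
E
```

```text
time: 10.18
eef_pos: [0.5553, 0.3191, 0.3993]
tcp_rot: [0.782, 0.623, -0.0, 0.0]
contact_force: [0.7, -0.3, 0.3]
opening: 0.999
time: 10.68
eef_pos: [0.5554, 0.3194, 0.3242]
tcp_rot: [0.726, 0.688, -0.0, -0.0]
contact_force: [1.0, -0.5, -0.3]
opening: 1.002
[0.55581425 0.31970175 0.32616985] [7.25864808e-01 6.87835662e-01 1.41488991e-03 6.16708323e-04] [ 3.63969405e-01  2.84347686e-01  1.72832220e+00 -5.64491819e-05
  1.12583628e+00 -1.15301482e+00]
```

View pics/d1.png

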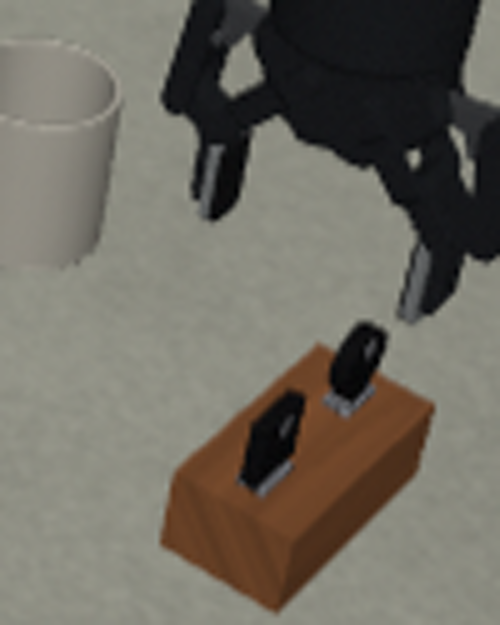

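View pics/d2.png

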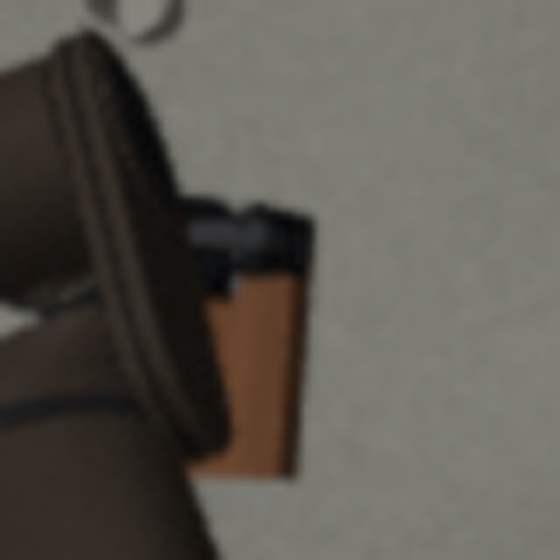

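```bash
python3 - <<'E'
from fl import *
f=lambda p:((proj(s,p)-[340,160]+.5)*5).round(1)
for z in(.161,.166,.171):
  print(z,[f((.5558+d*.05,.3197+d,z)) for d in(-.0425,-.05,0,.0425,.05)])
print("key collar bottom/top for est (.5555,.320):",f((.5555,.320,.045)),f((.5555,.32,.109-.024)))
for dx in(-.016,.016): print("head corners", f((.5555+dx,.32-dx*.05,.085)),f((.5555+dx,.32-dx*.05,.049)))
E
python3 - <<'E'
from h import *
s=cam("scene");crop(s,375,220,45,45,13,"d3.png");crop(s,370,170,70,60,10,"d4.png")
E
```

```text
0.161 [array([221.2, 221.6]), array([205.8, 213.8]), array([311.1, 266.5]), array([405.3, 313.6]), array([422.4, 322.1])]
0.166 [array([223.1, 212.1]), array([207.6, 204.4]), array([313.3, 257. ]), array([407.8, 304. ]), array([424.9, 312.5])]
0.171 [array([225. , 202.6]), array([209.4, 194.9]), array([315.5, 247.4]), array([410.3, 294.3]), array([427.5, 302.8])]
key collar bottom/top for est (.5555,.320): [264.9 473.4] [280.5 405. ]
head corners [300.2 386.9] [285.9 448.3]
head corners [260.5 423.5] [246.7 485.3]
```

View pics/d3.png

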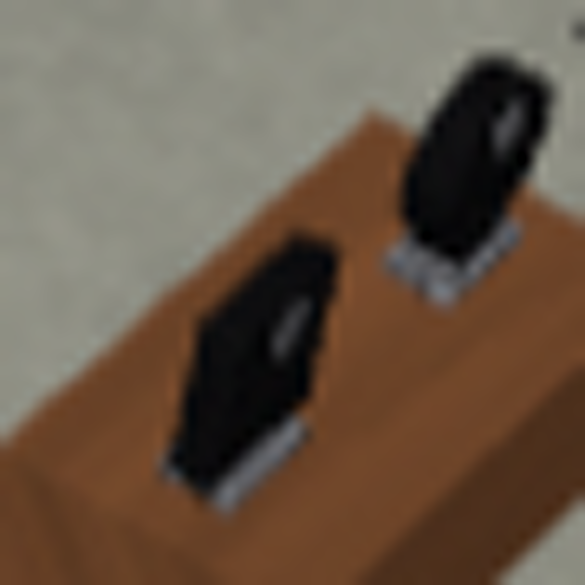

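View pics/d4.png

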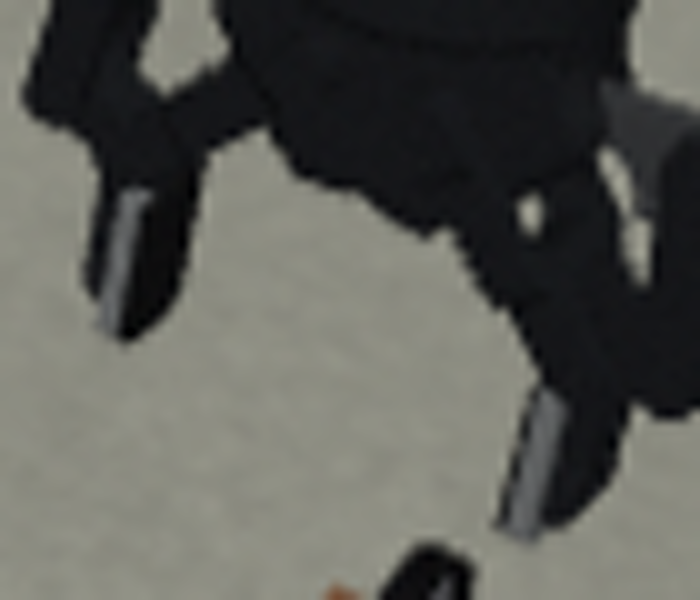

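The fingers straddle the square key. Measured against the fingertips, the key sits at about (.5575,.3195), so I'll shift 2 mm and descend.

```bash
python3 -m jog '[{"grip":0,"x":0,"y":2,"z":10,"rx":0,"ry":0,"rz":0},{"grip":0.3,"x":0,"y":0,"z":25,"rx":0,"ry":0,"rz":0},{"grip":0.5,"x":0,"y":0,"z":25,"rx":0,"ry":0,"rz":0},{"grip":0.5,"x":0,"y":0,"z":20,"rx":0,"ry":0,"rz":0},{"grip":0.5,"x":0,"y":0,"z":10,"rx":0,"ry":0,"rz":0},{"grip":0.5,"x":0,"y":0,"z":0,"rx":0,"ry":0,"rz":0},{"grip":0.5,"x":0,"y":0,"z":0,"rx":0,"ry":0,"rz":0}]' 2>&1
python3 - <<'E'
from fl import *
crop(s,350,180,80,90,8,"e1.png");print(get_state()["eef_pos"],get_state()["tcp_rot"])
E
```

```text
time: 11.52
eef_pos: [0.5573, 0.3196, 0.234]
tcp_rot: [0.725, 0.688, -0.0, -0.0]
contact_force: [-1.1, 0.5, 2.2]
opening: 0.501
[0.55795371 0.3198174  0.23602586] [7.25483830e-01 6.88237382e-01 1.46405468e-03 6.12249182e-04]
```

View pics/e1.png

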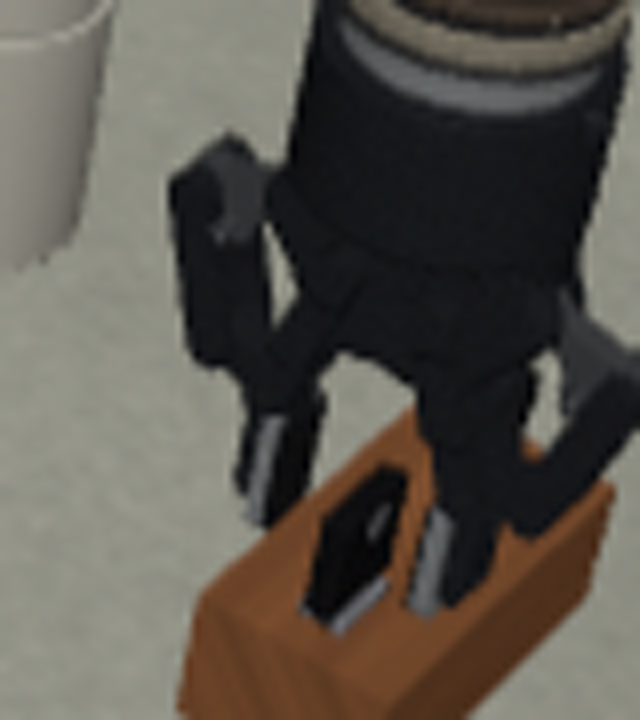

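```bash
python3 -m jog '[{"grip":0.5,"x":0,"y":2.5,"z":5,"rx":0,"ry":0,"rz":0},{"grip":0.5,"x":0,"y":0,"z":4,"rx":0,"ry":0,"rz":0},{"grip":0.5,"x":0,"y":0,"z":0,"rx":0,"ry":0,"rz":0},{"grip":0.5,"x":0,"y":0,"z":0,"rx":0,"ry":0,"rz":0}]' 2>&1
python3 - <<'E'
from fl import *
crop(s,370,210,60,60,12,"e2.png");print(get_state()["eef_pos"],get_state()["tcp_rot"])
E
```

```text
time: 11.95
eef_pos: [0.5596, 0.3193, 0.2251]
tcp_rot: [0.726, 0.688, -0.0, -0.0]
contact_force: [0.5, -0.5, 0.6]
opening: 0.498
[0.55970148 0.31937073 0.22535057] [7.25481577e-01 6.88241583e-01 6.85533871e-05 2.00146265e-05]
```

View pics/e2.png

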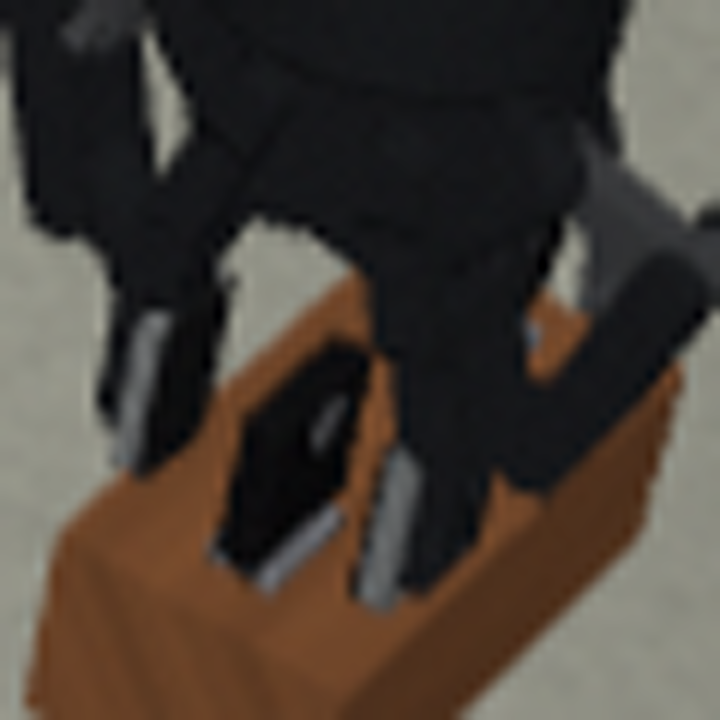

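```bash
python3 -m jog '[{"grip":0.75,"x":0,"y":0,"z":0,"rx":0,"ry":0,"rz":0},{"grip":0.85,"x":0,"y":0,"z":0,"rx":0,"ry":0,"rz":0},{"grip":1,"x":0,"y":0,"z":0,"rx":0,"ry":0,"rz":0},{"grip":1,"x":0,"y":0,"z":0,"rx":0,"ry":0,"rz":0},{"grip":1,"x":0,"y":0,"z":0,"rx":0,"ry":0,"rz":0}]' 90 2>&1
python3 - <<'E'
from fl import *
crop(s,370,210,60,60,12,"e3.png");print(get_state()["eef_pos"],get_state()["tcp_rot"],get_state()["contact_force"])
E
```

```text
time: 12.47
eef_pos: [0.5598, 0.3194, 0.2256]
tcp_rot: [0.725, 0.688, 0.0, 0.0]
contact_force: [-0.5, -0.5, 1.3]
opening: 0.093
[0.55980988 0.31943696 0.22554468] [7.25484240e-01 6.88238714e-01 2.84593859e-04 9.67275885e-05] [0.95933189 0.56614899 1.68211502]
```

View pics/e3.png

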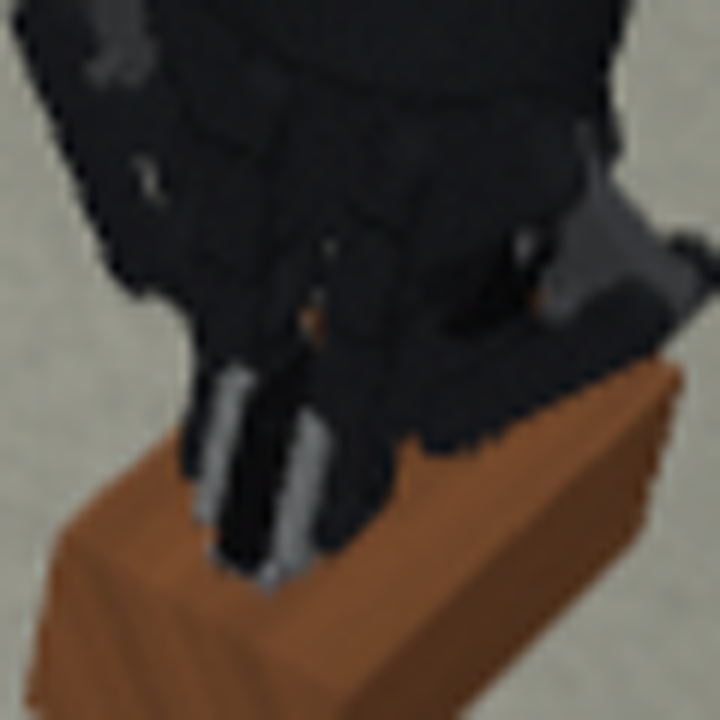

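```bash
python3 -m jog '[{"grip":1,"x":0,"y":0,"z":-5,"rx":0,"ry":0,"rz":0},{"grip":1,"x":0,"y":0,"z":-10,"rx":0,"ry":0,"rz":0},{"grip":1,"x":0,"y":0,"z":-20,"rx":0,"ry":0,"rz":0},{"grip":1,"x":0,"y":0,"z":-25,"rx":0,"ry":0,"rz":0},{"grip":1,"x":0,"y":0,"z":-25,"rx":0,"ry":0,"rz":0},{"grip":1,"x":0,"y":0,"z":-25,"rx":0,"ry":0,"rz":0},{"grip":1,"x":0,"y":0,"z":-15,"rx":0,"ry":0,"rz":0},{"grip":1,"x":0,"y":0,"z":0,"rx":0,"ry":0,"rz":0}]' 2>&1
python3 - <<'E'
from fl import *
crop(s,350,140,100,130,5,"g1.png");print(get_state()["eef_pos"],get_state()["tcp_rot"],get_state()["contact_force"],get_state()["opening"])
E
```

```text
time: 13.23
eef_pos: [0.5606, 0.3198, 0.3564]
tcp_rot: [0.725, 0.688, 0.004, 0.002]
contact_force: [0.7, 0.8, 0.3]
opening: 0.089
[0.55958939 0.31936092 0.35109121] [7.25486555e-01 6.88235876e-01 7.42816219e-04 2.92640278e-04] [ 0.18359432 -0.47127744 -1.13426324] 0.090245348531007
```

View pics/g1.png

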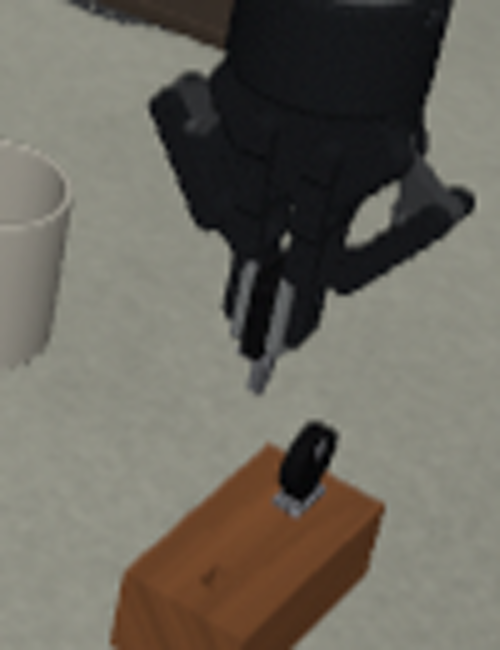

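The key is held and out of its slot: the blade tip is at crop (257,390) and the spare is undisturbed at (305,465). Moving over the lock.

```bash
python3 -m jog '[{"grip":1,"x":-15,"y":2,"z":0,"rx":0,"ry":0,"rz":0},{"grip":1,"x":-25,"y":4,"z":0,"rx":0,"ry":0,"rz":0},{"grip":1,"x":-30,"y":5,"z":0,"rx":0,"ry":0,"rz":0},{"grip":1,"x":-30,"y":5,"z":0,"rx":0,"ry":0,"rz":0},{"grip":1,"x":-30,"y":5,"z":0,"rx":0,"ry":0,"rz":0},{"grip":1,"x":-30,"y":5,"z":0,"rx":0,"ry":0,"rz":0},{"grip":1,"x":-30,"y":5,"z":0,"rx":0,"ry":0,"rz":0},{"grip":1,"x":-25,"y":4,"z":0,"rx":0,"ry":0,"rz":0}]' 2>&1
python3 -m jog '[{"grip":1,"x":-20,"y":3,"z":0,"rx":0,"ry":0,"rz":-0.8},{"grip":1,"x":-14,"y":1.5,"z":0,"rx":0,"ry":0,"rz":0},{"grip":1,"x":0,"y":0,"z":20,"rx":0,"ry":0,"rz":0},{"grip":1,"x":0,"y":0,"z":15,"rx":0,"ry":0,"rz":0},{"grip":1,"x":0,"y":0,"z":4,"rx":0,"ry":0,"rz":0},{"grip":1,"x":0,"y":0,"z":0,"rx":0,"ry":0,"rz":0},{"grip":1,"x":0,"y":0,"z":0,"rx":0,"ry":0,"rz":0}]' 2>&1
python3 - <<'E'
from fl import *
crop(s,265,165,55,50,14,"g2.png");print(get_state()["eef_pos"],get_state()["tcp_rot"],get_state()["qpos"])
crop(t,190,150,100,100,6,"g3.png")
E
```

```text
time: 14.0
eef_pos: [0.5826, 0.1001, 0.3477]
tcp_rot: [0.726, 0.688, -0.002, -0.001]
contact_force: [0.3, 0.2, 0.0]
opening: 0.094
time: 14.58
eef_pos: [0.586, 0.0687, 0.3107]
tcp_rot: [0.721, 0.693, -0.0, -0.001]
contact_force: [0.2, -0.0, 0.7]
opening: 0.095
[0.58650073 0.06886779 0.31213266] [7.20485498e-01 6.93469619e-01 4.92831072e-04 5.40125616e-04] [-5.48177423e-02  1.95059124e-01  1.86423835e+00 -1.66396879e-05
  1.08083290e+00 -1.58739769e+00]
```

View pics/g2.png

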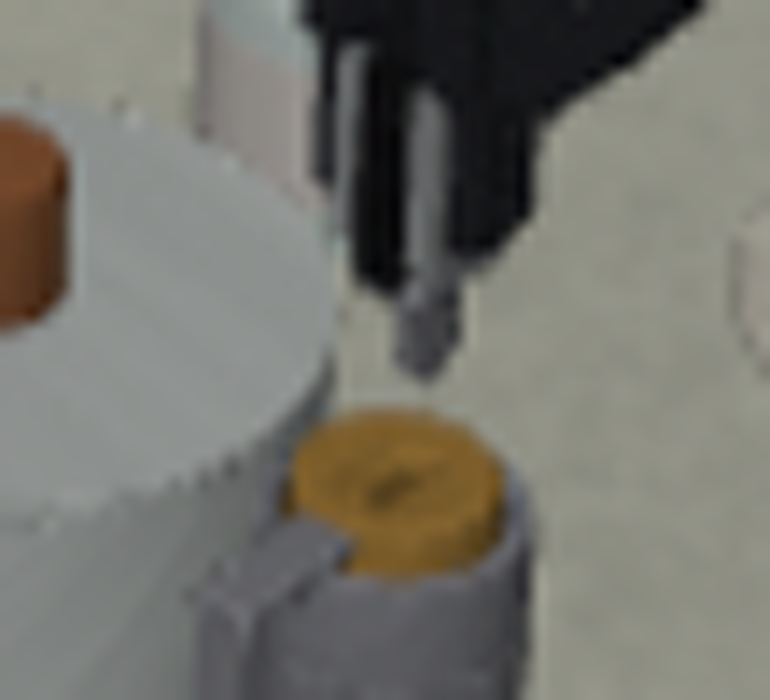

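View pics/g3.png

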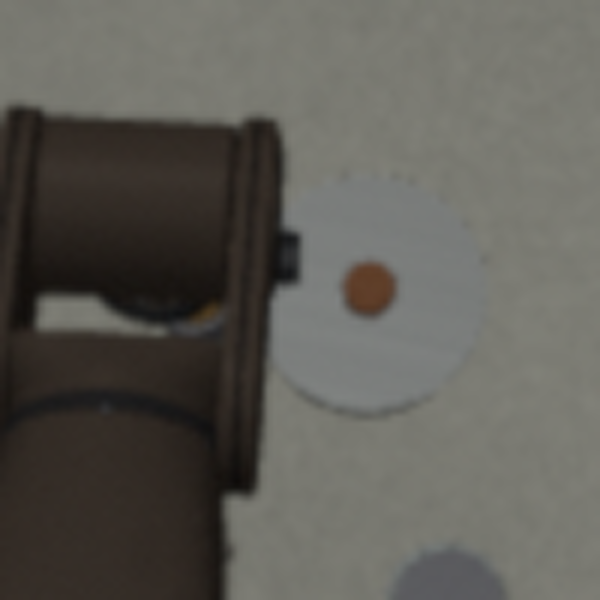

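```bash
python3 - <<'E'
from fl import *
f=lambda p:((proj(s,p)-[265,165]+.5)*14).round(1)
print(f((.5865,.0689,.1075)),f((.5865,.0689,.088)), f((.5965,.0689,.088)),f((.5865,.0789,.088)))
uv=lambda x,y:((x+.5)/14-.5+265,(y+.5)/14-.5+165)
a=ray(s,*uv(425,378),.1075);b=ray(s,*uv(393,488),.088);print(a,b,b-a)
fit(s,(278,190,30,22),lambda g:(g[...,0]-g[...,2]>22),"br5",.088)
E
```

```text
[407.4 384. ] [401.7 477.1] [365.1 504.6] [449.2 501.2]
[0.58330079 0.07023524 0.1075    ] [0.58988921 0.06977435 0.088     ] [ 0.00658842 -0.00046089 -0.0195    ]
br5 [292.9  199.74] [13.03295898 16.34247462] [0.5905 0.0711 0.088 ]
```

The blade tip is at crop (425,378) and the keyhole at (393,488). The blade appears to sit about 5–6 mm short in +x, so I'll shift, go closer and look again.

```bash
python3 -m jog '[{"grip":1,"x":0,"y":5,"z":6,"rx":0,"ry":0,"rz":0},{"grip":1,"x":0,"y":0,"z":6,"rx":0,"ry":0,"rz":0},{"grip":1,"x":0,"y":0,"z":0,"rx":0,"ry":0,"rz":0},{"grip":1,"x":0,"y":0,"z":0,"rx":0,"ry":0,"rz":0}]' 2>&1
python3 - <<'E'
from fl import *
crop(s,275,175,35,35,20,"g4.png");st=get_state();print(st["eef_pos"],st["tcp_rot"],st["contact_force"])
f=lambda p:((proj(s,p)-[275,175]+.5)*20).round(1)
x,y,z=st["eef_pos"];z-=.2046
print(z,f((x,y,z)),f((x,y,.088)),f((x+.01,y,.088)),f((x,y+.01,.088)))
E
```

```text
time: 15.12
eef_pos: [0.591, 0.0685, 0.2982]
tcp_rot: [0.721, 0.693, -0.001, -0.001]
contact_force: [-0.1, 0.5, -0.4]
opening: 0.093
[0.59118505 0.06849723 0.29899812] [ 7.20640046e-01  6.93309363e-01 -1.43927126e-04 -1.76267178e-04] [ 0.30599251 -1.03449255 -0.57519385]
0.09439812497725614 [349.3 455.1] [346.7 498.5] [294.2 538. ] [414.7 533.1]
```

View pics/g4.png

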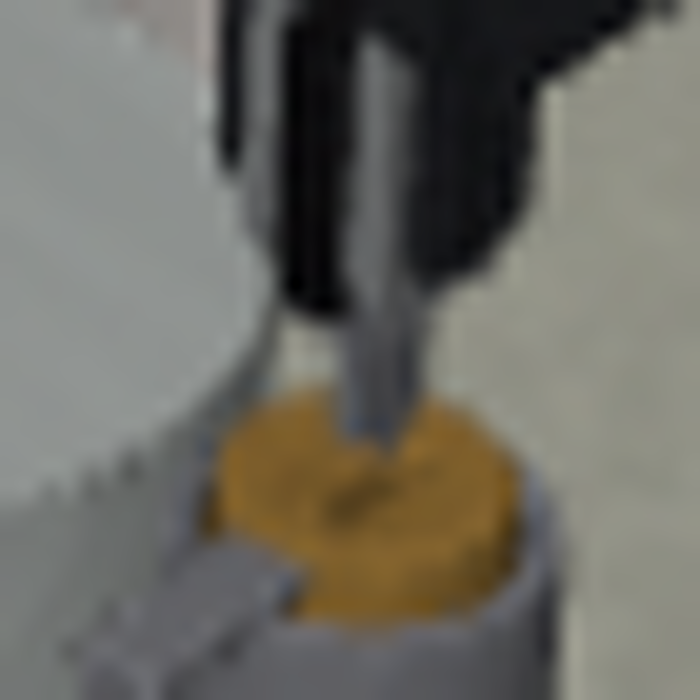

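The blade tip at (377,448) is above the slot centre at about (363,488); dropping it straight down lands at (374,491), within roughly 1.5 mm. I'll nudge it and go in gently.

```bash
python3 -m jog '[{"grip":1,"x":-0.7,"y":0.4,"z":4,"rx":0,"ry":0,"rz":0},{"grip":1,"x":0,"y":0,"z":3,"rx":0,"ry":0,"rz":0},{"grip":1,"x":0,"y":0,"z":0,"rx":0,"ry":0,"rz":0}]' 2>&1;python3 -m jog '[{"grip":1,"x":0,"y":0,"z":2,"rx":0,"ry":0,"rz":0},{"grip":1,"x":0,"y":0,"z":0,"rx":0,"ry":0,"rz":0}]' 2>&1;python3 -m jog '[{"grip":1,"x":0,"y":0,"z":1,"rx":0,"ry":0,"rz":0},{"grip":1,"x":0,"y":0,"z":0,"rx":0,"ry":0,"rz":0}]' 2>&1
python3 - <<'E'
from fl import *
crop(s,275,175,35,35,20,"g5.png");st=get_state();print(st["eef_pos"],st["tcp_rot"],st["contact_force"],st["wrist_torque"])
E
```

```text
time: 15.47
eef_pos: [0.5914, 0.0677, 0.2916]
tcp_rot: [0.721, 0.693, -0.0, -0.0]
contact_force: [0.6, -0.7, -0.3]
opening: 0.093
time: 15.63
eef_pos: [0.5917, 0.0677, 0.2908]
tcp_rot: [0.721, 0.693, -0.0, 0.0]
contact_force: [-1.6, 0.3, 2.8]
opening: 0.092
time: 15.8
eef_pos: [0.5918, 0.0678, 0.2905]
tcp_rot: [0.721, 0.693, 0.0, 0.0]
contact_force: [-2.7, -0.6, 5.5]
opening: 0.089
[0.59179899 0.06777011 0.29050086] [7.20608329e-01 6.93342328e-01 1.00613116e-04 2.03713637e-04] [-1.25148321  0.16428847  5.39230095] [-0.04053922  0.44632179 -0.01450197]
```

View pics/g5.png

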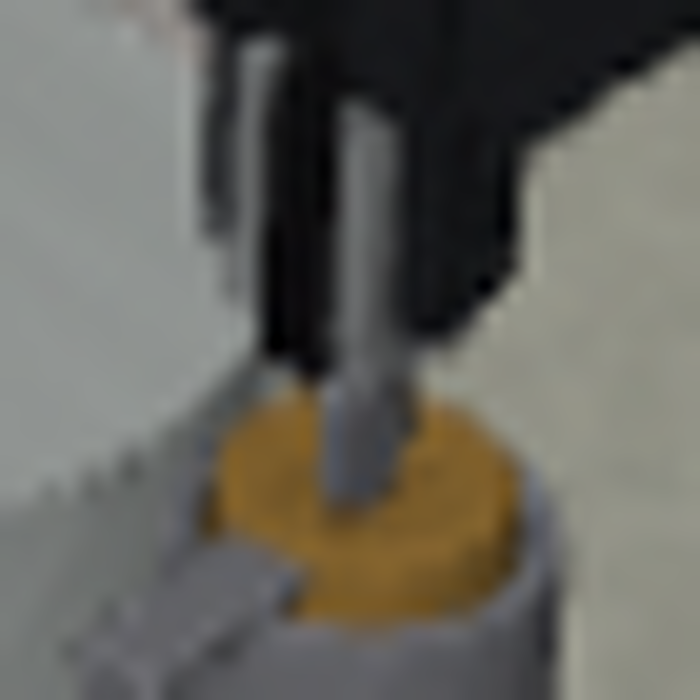

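Contact at 1.8 mm below the face with a −x reaction, so the tip is on the +x bevel. I'll ease back in −x.

```bash
python3 -m jog '[{"grip":1,"x":0,"y":-1,"z":0,"rx":0,"ry":0,"rz":0},{"grip":1,"x":0,"y":0,"z":0,"rx":0,"ry":0,"rz":0}]' 2>&1;python3 -m jog '[{"grip":1,"x":0,"y":-1,"z":0.5,"rx":0,"ry":0,"rz":0},{"grip":1,"x":0,"y":0,"z":0,"rx":0,"ry":0,"rz":0}]' 2>&1;python3 -m jog '[{"grip":1,"x":0,"y":-1,"z":0,"rx":0,"ry":0,"rz":0},{"grip":1,"x":0,"y":0,"z":0,"rx":0,"ry":0,"rz":0}]' 2>&1
python3 - <<'E'
from fl import *
st=get_state();print(st["eef_pos"],st["tcp_rot"],st["contact_force"],st["wrist_torque"])
E
```

```text
time: 16.07
eef_pos: [0.591, 0.0678, 0.2906]
tcp_rot: [0.721, 0.693, 0.001, 0.001]
contact_force: [-0.7, -0.5, 5.6]
opening: 0.092
time: 16.23
eef_pos: [0.5904, 0.0678, 0.2905]
tcp_rot: [0.721, 0.693, 0.002, 0.002]
contact_force: [-0.6, -0.6, 5.2]
opening: 0.091
time: 16.4
eef_pos: [0.5896, 0.0678, 0.2906]
tcp_rot: [0.721, 0.693, 0.002, 0.002]
contact_force: [1.5, 0.7, 5.9]
opening: 0.09
[0.5895729  0.06778018 0.29055782] [0.72067965 0.69326305 0.00185673 0.00193575] [1.11161545 0.53736379 5.31577708] [-0.03814652 -0.25075331  0.07693412]
```

```bash
python3 -m jog '[{"grip":1,"x":0,"y":0,"z":-4.5,"rx":0,"ry":0,"rz":0},{"grip":1,"x":0,"y":-1.5,"z":0,"rx":0,"ry":0,"rz":0},{"grip":1,"x":0,"y":0,"z":0,"rx":0,"ry":0,"rz":0},{"grip":1,"x":0,"y":0,"z":0,"rx":0,"ry":0,"rz":0}]' 2>&1
python3 - <<'E'
from fl import *
crop(s,275,175,35,35,20,"g6.png");st=get_state();print(st["eef_pos"],st["tcp_rot"],st["contact_force"])
f=lambda p:((proj(s,p)-[275,175]+.5)*20).round(1)
x,y,z=st["eef_pos"];z-=.2046
print(z,f((x,y,z)),f((x,y,.088)))
E
```

```text
time: 16.83
eef_pos: [0.5866, 0.068, 0.2923]
tcp_rot: [0.721, 0.693, -0.001, -0.001]
contact_force: [0.4, 1.2, -0.2]
opening: 0.088
[0.58671947 0.06795777 0.29245925] [ 7.20652638e-01  6.93295909e-01 -5.03684607e-04 -5.50772618e-04] [ 0.0944662   0.47685416 -0.24291749]
0.0878592546882605 [366.3 480.2] [366.4 479.2]
```

View pics/g6.png

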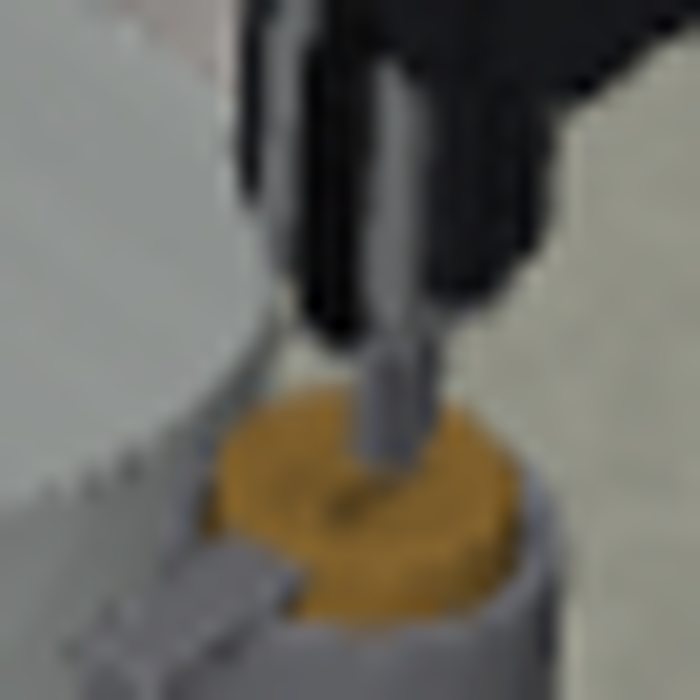

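Readings from g4 and g6 agree on a slot-centring TCP of about (.5906,.0665). The earlier contact fits the blade resting on the +y bevel, so I'll shift and retry.

```bash
python3 -m jog '[{"grip":1,"x":-1.6,"y":3.7,"z":0,"rx":0,"ry":0,"rz":0},{"grip":1,"x":0,"y":0,"z":1,"rx":0,"ry":0,"rz":0},{"grip":1,"x":0,"y":0,"z":0,"rx":0,"ry":0,"rz":0}]' 2>&1;python3 -m jog '[{"grip":1,"x":0,"y":0,"z":2,"rx":0,"ry":0,"rz":0},{"grip":1,"x":0,"y":0,"z":0,"rx":0,"ry":0,"rz":0}]' 2>&1;python3 -m jog '[{"grip":1,"x":0,"y":0,"z":1,"rx":0,"ry":0,"rz":0},{"grip":1,"x":0,"y":0,"z":0,"rx":0,"ry":0,"rz":0}]' 2>&1
python3 - <<'E'
from fl import *
st=get_state();print(st["eef_pos"],st["tcp_rot"],st["contact_force"],st["wrist_torque"])
E
```

```text
time: 17.18
eef_pos: [0.5909, 0.066, 0.2919]
tcp_rot: [0.721, 0.693, -0.0, -0.0]
contact_force: [1.0, -0.1, -0.1]
opening: 0.092
time: 17.35
eef_pos: [0.5906, 0.0661, 0.2897]
tcp_rot: [0.721, 0.693, -0.0, -0.0]
contact_force: [-0.2, -0.7, 0.4]
opening: 0.086
time: 17.52
eef_pos: [0.5907, 0.0661, 0.289]
tcp_rot: [0.721, 0.693, -0.0, -0.0]
contact_force: [-0.2, -1.6, 0.4]
opening: 0.09
[0.59066173 0.06614443 0.28912853] [ 7.20629966e-01  6.93319862e-01 -1.43184167e-04 -1.26129724e-05] [ 0.41032619 -0.38559207 -0.70599796] [-0.09458185 -0.06861642 -0.01109   ]
```

Going below the earlier contact height with no force. Continuing down.

```bash
python3 -m jog '[{"grip":1,"x":0,"y":0,"z":2,"rx":0,"ry":0,"rz":0},{"grip":1,"x":0,"y":0,"z":0,"rx":0,"ry":0,"rz":0}]' 2>&1;python3 -m jog '[{"grip":1,"x":0,"y":0,"z":2,"rx":0,"ry":0,"rz":0},{"grip":1,"x":0,"y":0,"z":0,"rx":0,"ry":0,"rz":0}]' 2>&1
python3 - <<'E'
from fl import *
crop(s,275,175,35,35,20,"g7.png")
st=get_state();print(st["eef_pos"],st["tcp_rot"],st["contact_force"],st["wrist_torque"])
E
```

```text
time: 17.78
eef_pos: [0.5907, 0.0661, 0.2873]
tcp_rot: [0.721, 0.693, -0.0, -0.0]
contact_force: [-0.1, -0.4, 1.7]
opening: 0.089
time: 17.95
eef_pos: [0.5909, 0.0661, 0.2866]
tcp_rot: [0.721, 0.693, -0.0, -0.0]
contact_force: [-3.1, -0.4, 6.8]
opening: 0.093
[0.59085672 0.06615784 0.28660484] [ 7.20567592e-01  6.93384634e-01 -3.00194527e-04 -6.43695788e-05] [-3.44639443 -0.49229214  6.40899797] [-0.12945228  0.68440958  0.01257849]
```

View pics/g7.png

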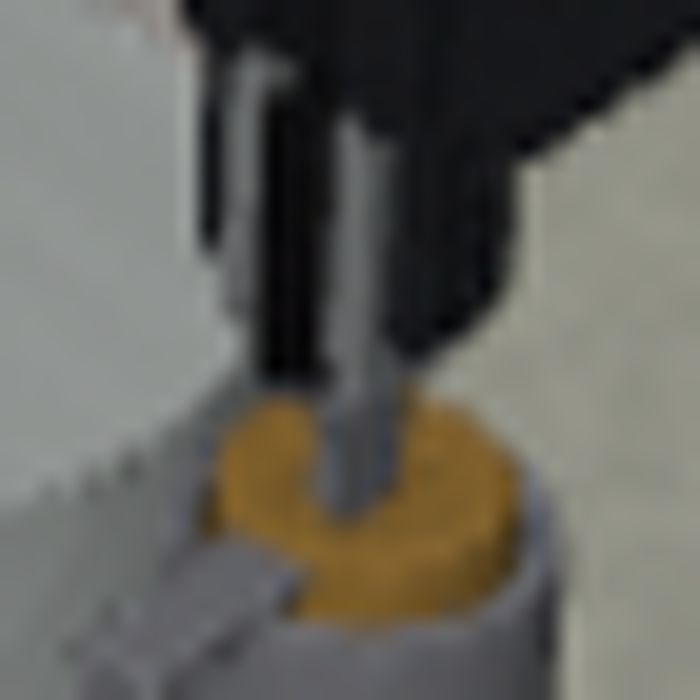

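```bash
python3 -m jog '[{"grip":1,"x":0,"y":-1,"z":0,"rx":0,"ry":0,"rz":0},{"grip":1,"x":0,"y":0,"z":0,"rx":0,"ry":0,"rz":0}]' 2>&1;python3 -m jog '[{"grip":1,"x":0,"y":-1,"z":0,"rx":0,"ry":0,"rz":0},{"grip":1,"x":0,"y":0,"z":0,"rx":0,"ry":0,"rz":0}]' 2>&1;
python3 - <<'E'
from fl import *
st=get_state();print(st["eef_pos"],st["tcp_rot"],st["contact_force"],st["wrist_torque"])
E
```

```text
time: 18.22
eef_pos: [0.59, 0.0662, 0.2865]
tcp_rot: [0.721, 0.693, 0.0, 0.001]
contact_force: [-2.0, -1.3, 4.4]
opening: 0.093
time: 18.38
eef_pos: [0.5892, 0.0662, 0.2863]
tcp_rot: [0.721, 0.693, 0.001, 0.001]
contact_force: [0.4, -0.3, 6.1]
opening: 0.09
[0.58922469 0.06617895 0.286262  ] [0.72062695 0.69332192 0.00077829 0.00094992] [-0.1415639  -0.47332382  5.43029702] [-0.17520474  0.09254018 -0.01090376]
```

```bash
python3 -m jog '[{"grip":1,"x":0,"y":0,"z":1.5,"rx":0,"ry":0,"rz":0},{"grip":1,"x":0,"y":0,"z":0,"rx":0,"ry":0,"rz":0}]' 2>&1;python3 -m jog '[{"grip":1,"x":0,"y":0,"z":0,"rx":0,"ry":0,"rz":3},{"grip":1,"x":0,"y":0,"z":0,"rx":0,"ry":0,"rz":-6},{"grip":1,"x":0,"y":0,"z":0,"rx":0,"ry":0,"rz":3},{"grip":1,"x":0,"y":0,"z":0,"rx":0,"ry":0,"rz":0}]' 2>&1;
python3 - <<'E'
from fl import *
st=get_state();print(st["eef_pos"],st["tcp_rot"],st["contact_force"],st["wrist_torque"])
E
```

```text
time: 18.65
eef_pos: [0.5895, 0.0662, 0.2859]
tcp_rot: [0.721, 0.693, 0.001, 0.001]
contact_force: [-2.9, -1.3, 9.4]
opening: 0.093
time: 18.98
eef_pos: [0.5894, 0.0662, 0.2859]
tcp_rot: [0.721, 0.693, 0.001, 0.001]
contact_force: [-2.1, -0.9, 9.0]
opening: 0.091
[0.58940411 0.06620024 0.28584807] [7.20611940e-01 6.93337666e-01 6.63797191e-04 9.34250777e-04] [-1.24271772 -1.4683235   8.81460298] [-0.20290402  0.46779481 -0.00985758]
```

```bash
python3 -m jog '[{"grip":1,"x":0,"y":-1,"z":-3,"rx":0,"ry":0,"rz":0},{"grip":1,"x":0,"y":-1,"z":0,"rx":0,"ry":0,"rz":0},{"grip":1,"x":0,"y":0,"z":0,"rx":0,"ry":0,"rz":0}]' 2>&1;python3 -m jog '[{"grip":1,"x":0,"y":0,"z":2,"rx":0,"ry":0,"rz":0},{"grip":1,"x":0,"y":0,"z":0,"rx":0,"ry":0,"rz":0}]' 2>&1;python3 -m jog '[{"grip":1,"x":0,"y":0,"z":1,"rx":0,"ry":0,"rz":0},{"grip":1,"x":0,"y":0,"z":0,"rx":0,"ry":0,"rz":0}]' 2>&1
python3 - <<'E'
from fl import *
st=get_state();print(st["eef_pos"],st["tcp_rot"],st["contact_force"],st["wrist_torque"])
E
```

```text
time: 19.33
eef_pos: [0.5865, 0.0663, 0.2861]
tcp_rot: [0.721, 0.693, -0.0, 0.0]
contact_force: [1.2, -1.2, 1.0]
opening: 0.092
time: 19.5
eef_pos: [0.5866, 0.0662, 0.2838]
tcp_rot: [0.721, 0.693, -0.0, -0.0]
contact_force: [1.8, -1.7, -0.9]
opening: 0.094
time: 19.67
eef_pos: [0.5867, 0.0662, 0.2832]
tcp_rot: [0.721, 0.693, -0.0, -0.0]
contact_force: [1.7, -1.5, -0.6]
opening: 0.093
[0.58666064 0.06625252 0.2832029 ] [ 7.20641045e-01  6.93308336e-01 -1.84535870e-04 -4.27935354e-05] [ 0.37350598 -1.52521658 -1.41484122] [-0.39017902 -0.2846936  -0.01843148]
```

It dropped freely to z=.283. I'll relieve the small −y side force and keep going down.

```bash
python3 -m jog '[{"grip":1,"x":-0.5,"y":0,"z":1.5,"rx":0,"ry":0,"rz":0},{"grip":1,"x":0,"y":0,"z":0,"rx":0,"ry":0,"rz":0}]' 2>&1;python3 -m jog '[{"grip":1,"x":0,"y":0,"z":1.5,"rx":0,"ry":0,"rz":0},{"grip":1,"x":0,"y":0,"z":0,"rx":0,"ry":0,"rz":0}]' 2>&1;python3 -m jog '[{"grip":1,"x":0,"y":0,"z":1.5,"rx":0,"ry":0,"rz":0},{"grip":1,"x":0,"y":0,"z":0,"rx":0,"ry":0,"rz":0}]' 2>&1
python3 - <<'E'
from fl import *
st=get_state();print(st["eef_pos"],st["tcp_rot"],st["contact_force"],st["wrist_torque"])
E
```

```text
time: 19.93
eef_pos: [0.5866, 0.066, 0.2819]
tcp_rot: [0.721, 0.693, 0.0, -0.0]
contact_force: [1.5, 0.3, -0.7]
opening: 0.091
time: 20.1
eef_pos: [0.5867, 0.066, 0.2805]
tcp_rot: [0.721, 0.693, 0.0, -0.0]
contact_force: [1.3, -0.3, -1.4]
opening: 0.089
time: 20.27
eef_pos: [0.5867, 0.066, 0.2795]
tcp_rot: [0.721, 0.693, 0.0, -0.0]
contact_force: [0.3, 0.1, 2.1]
opening: 0.093
[0.58670426 0.06600893 0.27947757] [ 7.20665473e-01  6.93282933e-01  1.11199397e-04 -1.97190564e-04] [0.16394442 0.21305305 2.64049746] [ 0.05460028 -0.0068316   0.04206357]
```

Depth is about 13 mm and the first pin is starting to load. Push, pause and wiggle.

```bash
python3 -m jog '[{"grip":1,"x":0,"y":0,"z":1.5,"rx":0,"ry":0,"rz":0},{"grip":1,"x":0,"y":0,"z":0,"rx":0,"ry":0,"rz":0},{"grip":1,"x":0,"y":0,"z":0,"rx":0,"ry":0,"rz":0}]' 2>&1;python3 -m jog '[{"grip":1,"x":0,"y":0,"z":1,"rx":0,"ry":0,"rz":3},{"grip":1,"x":0,"y":0,"z":0,"rx":0,"ry":0,"rz":-6},{"grip":1,"x":0,"y":0,"z":0,"rx":0,"ry":0,"rz":3},{"grip":1,"x":0,"y":0,"z":0,"rx":0,"ry":0,"rz":0}]' 2>&1
python3 - <<'E'
from fl import *
st=get_state();print(st["eef_pos"],st["tcp_rot"],st["contact_force"],st["wrist_torque"])
E
```

```text
time: 20.62
eef_pos: [0.5866, 0.0659, 0.2774]
tcp_rot: [0.721, 0.693, 0.0, -0.0]
contact_force: [0.0, -0.7, 0.6]
opening: 0.092
time: 20.95
eef_pos: [0.5866, 0.0658, 0.2763]
tcp_rot: [0.721, 0.693, -0.0, 0.0]
contact_force: [1.6, 0.2, 0.1]
opening: 0.089
[0.58665229 0.065764   0.27636683] [ 7.20377735e-01  6.93581943e-01 -8.34155262e-05  3.33357562e-05] [ 1.37797097 -0.11608889 -0.78135072] [-0.02336104 -0.20698984  0.02959555]
```

```bash
python3 -m jog '[{"grip":1,"x":0,"y":0,"z":1.5,"rx":0,"ry":0,"rz":0},{"grip":1,"x":0,"y":0,"z":0,"rx":0,"ry":0,"rz":0}]' 2>&1;python3 -m jog '[{"grip":1,"x":0,"y":0,"z":1.5,"rx":0,"ry":0,"rz":0},{"grip":1,"x":0,"y":0,"z":0,"rx":0,"ry":0,"rz":0}]' 2>&1;python3 -m jog '[{"grip":1,"x":0,"y":0,"z":1.5,"rx":0,"ry":0,"rz":0},{"grip":1,"x":0,"y":0,"z":0,"rx":0,"ry":0,"rz":0},{"grip":1,"x":0,"y":0,"z":0,"rx":0,"ry":0,"rz":0}]' 2>&1
python3 - <<'E'
from fl import *
st=get_state();print(st["eef_pos"],st["tcp_rot"],st["contact_force"],st["wrist_torque"])
E
```

```text
time: 21.22
eef_pos: [0.5867, 0.0658, 0.2751]
tcp_rot: [0.721, 0.693, -0.0, -0.0]
contact_force: [0.3, 0.2, 0.1]
opening: 0.088
time: 21.38
eef_pos: [0.5867, 0.0659, 0.2735]
tcp_rot: [0.721, 0.693, 0.0, -0.0]
contact_force: [0.7, 0.2, 0.4]
opening: 0.09
time: 21.63
eef_pos: [0.5867, 0.0659, 0.2721]
tcp_rot: [0.721, 0.693, 0.0, -0.0]
contact_force: [1.7, 0.3, 2.2]
opening: 0.091
[0.58667756 0.06586781 0.27208966] [ 7.20642153e-01  6.93307209e-01  2.55152550e-05 -2.93811346e-05] [ 0.07623777 -0.51834099  1.14679562] [ 0.00090874 -0.04041532  0.02488835]
```

```bash
python3 -m jog '[{"grip":1,"x":0,"y":0,"z":1.5,"rx":0,"ry":0,"rz":0},{"grip":1,"x":0,"y":0,"z":0,"rx":0,"ry":0,"rz":0},{"grip":1,"x":0,"y":0,"z":0,"rx":0,"ry":0,"rz":0}]' 2>&1;python3 -m jog '[{"grip":1,"x":0,"y":0,"z":1,"rx":0,"ry":0,"rz":3},{"grip":1,"x":0,"y":0,"z":0,"rx":0,"ry":0,"rz":-6},{"grip":1,"x":0,"y":0,"z":0,"rx":0,"ry":0,"rz":3},{"grip":1,"x":0,"y":0,"z":0,"rx":0,"ry":0,"rz":0}]' 2>&1;python3 -m jog '[{"grip":1,"x":0,"y":0,"z":1,"rx":0,"ry":0,"rz":0},{"grip":1,"x":0,"y":0,"z":0,"rx":0,"ry":0,"rz":0},{"grip":1,"x":0,"y":0,"z":0,"rx":0,"ry":0,"rz":0}]' 2>&1
python3 - <<'E'
from fl import *
st=get_state();print(st["eef_pos"],st["tcp_rot"],st["contact_force"],st["wrist_torque"])
crop(s,265,165,55,50,14,"g8.png")
E
```

```text
time: 21.98
eef_pos: [0.5867, 0.0659, 0.2711]
tcp_rot: [0.721, 0.693, -0.0, -0.0]
contact_force: [-0.9, 0.1, 4.2]
opening: 0.093
time: 22.32
eef_pos: [0.5867, 0.0657, 0.2697]
tcp_rot: [0.721, 0.693, -0.0, 0.0]
contact_force: [-0.7, -0.6, 3.0]
opening: 0.09
time: 22.57
eef_pos: [0.5867, 0.0658, 0.2686]
tcp_rot: [0.72, 0.693, 0.0, 0.0]
contact_force: [-0.6, 0.2, 3.1]
opening: 0.09
[0.58668701 0.06583249 0.26859282] [7.20533113e-01 6.93420530e-01 9.32560148e-06 3.73627707e-05] [0.48992379 0.20407036 2.22843867] [-0.0981828   0.08900565  0.04219637]
```

View pics/g8.png

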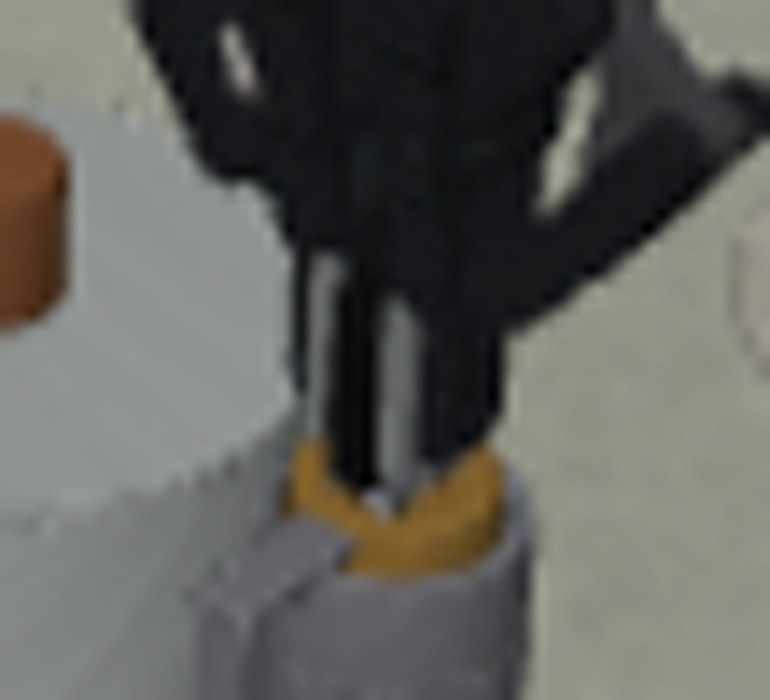

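The collar is near the face at (378,500). I'll push until it seats firmly.

```bash
python3 -m jog '[{"grip":1,"x":0,"y":0,"z":1,"rx":0,"ry":0,"rz":0},{"grip":1,"x":0,"y":0,"z":0,"rx":0,"ry":0,"rz":0},{"grip":1,"x":0,"y":0,"z":0,"rx":0,"ry":0,"rz":0}]' 2>&1;python3 -m jog '[{"grip":1,"x":0,"y":0,"z":1,"rx":0,"ry":0,"rz":3},{"grip":1,"x":0,"y":0,"z":0,"rx":0,"ry":0,"rz":-6},{"grip":1,"x":0,"y":0,"z":0,"rx":0,"ry":0,"rz":3},{"grip":1,"x":0,"y":0,"z":0,"rx":0,"ry":0,"rz":0}]' 2>&1;python3 -m jog '[{"grip":1,"x":0,"y":0,"z":1,"rx":0,"ry":0,"rz":0},{"grip":1,"x":0,"y":0,"z":0,"rx":0,"ry":0,"rz":0},{"grip":1,"x":0,"y":0,"z":0,"rx":0,"ry":0,"rz":0}]' 2>&1
python3 - <<'E'
from fl import *
st=get_state();print(st["eef_pos"],st["tcp_rot"],st["contact_force"],st["wrist_torque"])
crop(s,280,190,30,25,24,"g9.png")
E
```

```text
time: 22.92
eef_pos: [0.5868, 0.0658, 0.2683]
tcp_rot: [0.721, 0.693, -0.0, -0.0]
contact_force: [-2.1, -0.7, 5.7]
opening: 0.093
time: 23.25
eef_pos: [0.5869, 0.0658, 0.2682]
tcp_rot: [0.721, 0.693, -0.0, -0.0]
contact_force: [-3.0, -0.2, 8.5]
opening: 0.086
time: 23.5
eef_pos: [0.5871, 0.0659, 0.2681]
tcp_rot: [0.72, 0.693, -0.0, -0.0]
contact_force: [-5.0, -0.2, 13.3]
opening: 0.09
[0.58704753 0.06584537 0.26815327] [ 7.20473250e-01  6.93482647e-01 -3.26590136e-04 -9.10938306e-05] [-4.91240188 -0.47246139 12.73482702] [-0.07547828  1.09636248  0.03040198]
```

View pics/g9.png

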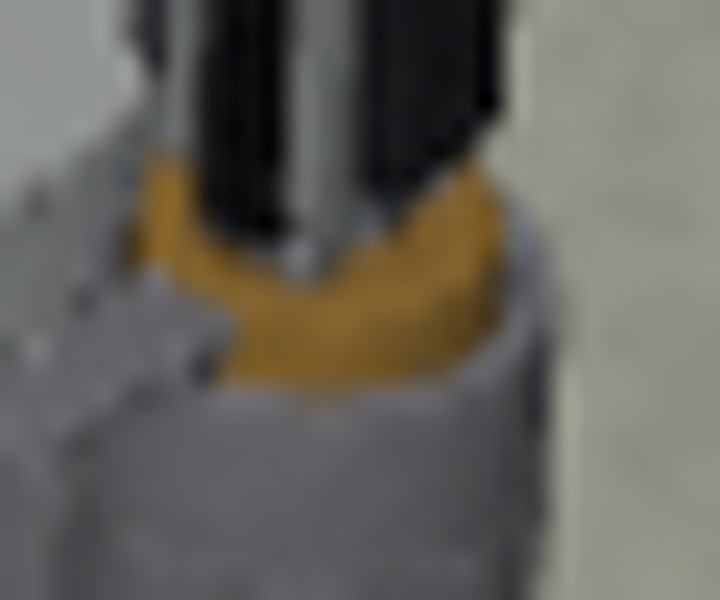

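Hard stop at z=.268, where the collar-home prediction was .2686. One harder push with a wiggle will confirm it isn't a pin.

```bash
python3 -m jog '[{"grip":1,"x":0,"y":-0.5,"z":1.5,"rx":0,"ry":0,"rz":3},{"grip":1,"x":0,"y":0,"z":0,"rx":0,"ry":0,"rz":-6},{"grip":1,"x":0,"y":0,"z":0,"rx":0,"ry":0,"rz":3},{"grip":1,"x":0,"y":0,"z":0,"rx":0,"ry":0,"rz":0},{"grip":1,"x":0,"y":0,"z":0,"rx":0,"ry":0,"rz":0}]' 110 2>&1;python3 -m jog '[{"grip":1,"x":0,"y":0,"z":-2,"rx":0,"ry":0,"rz":0},{"grip":1,"x":0,"y":0,"z":0,"rx":0,"ry":0,"rz":0}]' 2>&1
python3 - <<'E'
from fl import *
st=get_state();print(st["eef_pos"],st["tcp_rot"],st["contact_force"],st["wrist_torque"])
E
```

```text
time: 24.02
eef_pos: [0.5869, 0.0659, 0.2681]
tcp_rot: [0.72, 0.694, -0.0, 0.0]
contact_force: [-6.7, 0.0, 17.4]
opening: 0.088
time: 24.18
eef_pos: [0.5866, 0.0658, 0.2682]
tcp_rot: [0.72, 0.693, 0.0, 0.001]
contact_force: [-2.6, -1.0, 10.4]
opening: 0.093
[0.58666131 0.06580192 0.26818857] [7.20496946e-01 6.93457928e-01 1.89258929e-04 4.65745227e-04] [-1.78246794 -0.22436981 10.52637572] [-0.13890104  0.5984089   0.04985472]
```

Firmly seated: z didn't change at 17 N. Now the first 30° of the clockwise turn (rz+).

```bash
python3 -m jog '[{"grip":1,"x":0,"y":0,"z":-1,"rx":0,"ry":0,"rz":3},{"grip":1,"x":0,"y":0,"z":0,"rx":0,"ry":0,"rz":5},{"grip":1,"x":0,"y":0,"z":0,"rx":0,"ry":0,"rz":5},{"grip":1,"x":0,"y":0,"z":0,"rx":0,"ry":0,"rz":5},{"grip":1,"x":0,"y":0,"z":0,"rx":0,"ry":0,"rz":5},{"grip":1,"x":0,"y":0,"z":0,"rx":0,"ry":0,"rz":5},{"grip":1,"x":0,"y":0,"z":0,"rx":0,"ry":0,"rz":2},{"grip":1,"x":0,"y":0,"z":0,"rx":0,"ry":0,"rz":0}]' 2>&1
python3 - <<'E'
from fl import *
st=get_state();print(st["eef_pos"],st["tcp_rot"],st["contact_force"],st["wrist_torque"],st["qpos"])
crop(s,240,150,70,70,10,"h1.png")
E
```

```text
time: 24.95
eef_pos: [0.5866, 0.0652, 0.2684]
tcp_rot: [0.876, 0.483, -0.0, 0.001]
contact_force: [-1.6, -3.5, 6.7]
opening: 0.087
[0.58658916 0.0652212  0.26837696] [ 8.75336416e-01  4.83513007e-01 -1.59707114e-04  1.14234086e-03] [-1.0813769  -3.6116425   6.30171712] [-0.47292416  0.45008274  0.0046421 ] [-0.06079529  0.25056586  1.88791078 -0.00249241  1.00216297 -1.06878212]
```

View pics/h1.png

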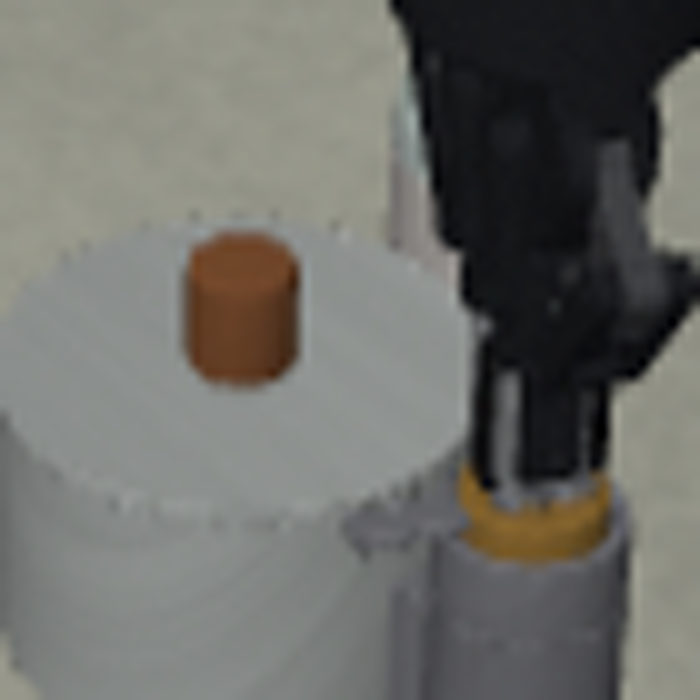

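The tongue is swinging towards the lid, now at crop (380,530). The reaction is −y, so I'll follow it while turning another 35°.

```bash
python3 -m jog '[{"grip":1,"x":-0.6,"y":0.4,"z":0,"rx":0,"ry":0,"rz":5},{"grip":1,"x":-0.2,"y":0,"z":0,"rx":0,"ry":0,"rz":5},{"grip":1,"x":-0.2,"y":0,"z":0,"rx":0,"ry":0,"rz":5},{"grip":1,"x":-0.2,"y":0,"z":0,"rx":0,"ry":0,"rz":5},{"grip":1,"x":-0.1,"y":0,"z":0,"rx":0,"ry":0,"rz":5},{"grip":1,"x":0,"y":0,"z":0,"rx":0,"ry":0,"rz":5},{"grip":1,"x":0,"y":0,"z":0,"rx":0,"ry":0,"rz":5},{"grip":1,"x":0,"y":0,"z":0,"rx":0,"ry":0,"rz":0}]' 2>&1
python3 - <<'E'
from fl import *
st=get_state();print(st["eef_pos"],st["tcp_rot"],st["contact_force"],st["wrist_torque"])
E
```

```text
time: 25.72
eef_pos: [0.586, 0.064, 0.2683]
tcp_rot: [0.98, 0.197, -0.0, 0.001]
contact_force: [-2.5, -3.4, 7.3]
opening: 0.085
[0.58598993 0.06400876 0.2683622 ] [ 9.80212088e-01  1.97947155e-01 -2.50355166e-04  1.05988514e-03] [-3.87552889 -3.98759773  7.94573163] [-0.55898398  0.5041228   0.06193198]
```

```bash
python3 -m jog '[{"grip":1,"x":-0.8,"y":0.3,"z":0,"rx":0,"ry":0,"rz":5},{"grip":1,"x":-0.2,"y":0,"z":0,"rx":0,"ry":0,"rz":5},{"grip":1,"x":-0.2,"y":0,"z":0,"rx":0,"ry":0,"rz":5},{"grip":1,"x":0,"y":0,"z":0,"rx":0,"ry":0,"rz":5},{"grip":1,"x":0,"y":0,"z":0,"rx":0,"ry":0,"rz":5},{"grip":1,"x":0,"y":0,"z":0,"rx":0,"ry":0,"rz":5},{"grip":1,"x":0,"y":0,"z":0,"rx":0,"ry":0,"rz":4.5},{"grip":1,"x":0,"y":0,"z":0,"rx":0,"ry":0,"rz":0}]' 2>&1
python3 -m jog '[{"grip":1,"x":0,"y":0,"z":0,"rx":0,"ry":0,"rz":0},{"grip":1,"x":0,"y":0,"z":0,"rx":0,"ry":0,"rz":0},{"grip":1,"x":0,"y":0,"z":0,"rx":0,"ry":0,"rz":0}]' 2>&1
python3 - <<'E'
from fl import *
st=get_state();print(st["eef_pos"],st["tcp_rot"],st["contact_force"],st["wrist_torque"])
crop(s,240,150,70,70,10,"h2.png")
crop(t,190,150,100,100,6,"h3.png")
E
```

```text
time: 26.48
eef_pos: [0.5847, 0.0635, 0.2683]
tcp_rot: [0.995, -0.103, -0.001, 0.001]
contact_force: [-5.1, -3.1, 9.2]
opening: 0.089
time: 26.73
eef_pos: [0.5847, 0.0635, 0.2684]
tcp_rot: [0.995, -0.102, -0.001, 0.001]
contact_force: [-5.2, -3.0, 8.7]
opening: 0.091
[0.58463227 0.06349169 0.26832956] [ 9.94834997e-01 -1.01495766e-01 -9.89759567e-04  9.79594782e-04] [-4.41622605 -3.25600296  9.26001889] [-0.40770816  0.88371718  0.03283205]
```

View pics/h2.png

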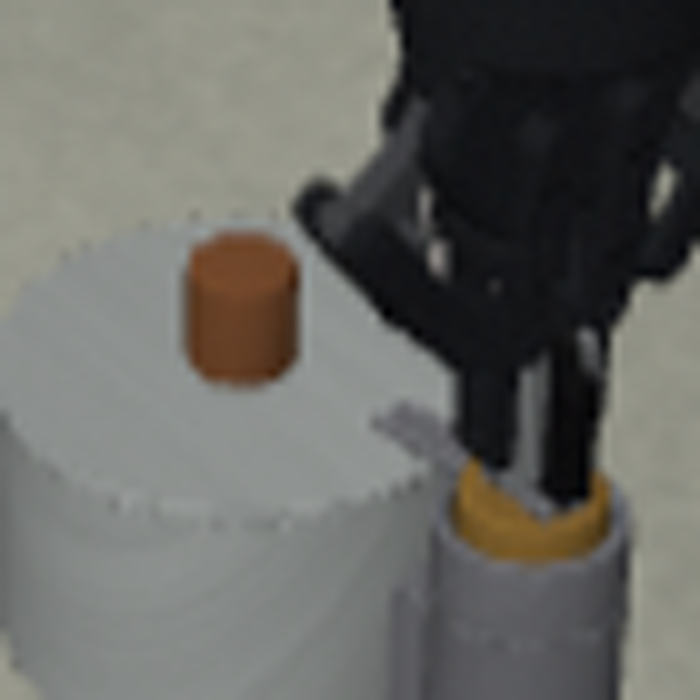

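View pics/h3.png

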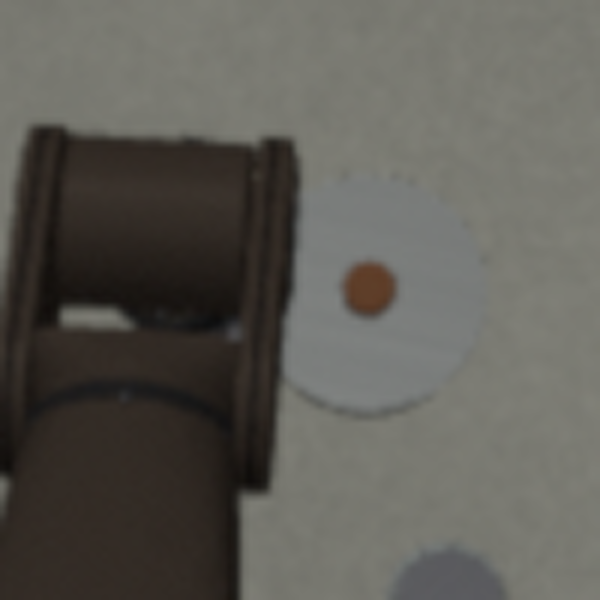

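The tongue lies over the lid, with its tip at crop (388,412), and the lid hasn't moved. I'll measure the tongue angle.

```bash
python3 - <<'E'
from fl import *
uv=lambda x,y:((x+.5)/10-.5+240,(y+.5)/10-.5+150)
a=ray(s,*uv(388,412),.0865);print(a)
for L in((.5905,.0711),(.5899,.0698)):
    d=a[:2]-L;print(np.hypot(*d),np.degrees(np.arctan2(d[1],d[0])))
tin=np.array([.5863,-.0214]);d=tin-np.array([.5905,.0711]);print("dir to tin",np.degrees(np.arctan2(d[1],d[0])))
crop(s,270,180,32,30,22,"h4.png")
E
```

```text
[0.58397158 0.02211524 0.0865    ]
0.04941788196316728 -97.59133702350792
0.04805187376074271 -97.0869531441255
dir to tin -92.59975248400886
```

View pics/h4.png

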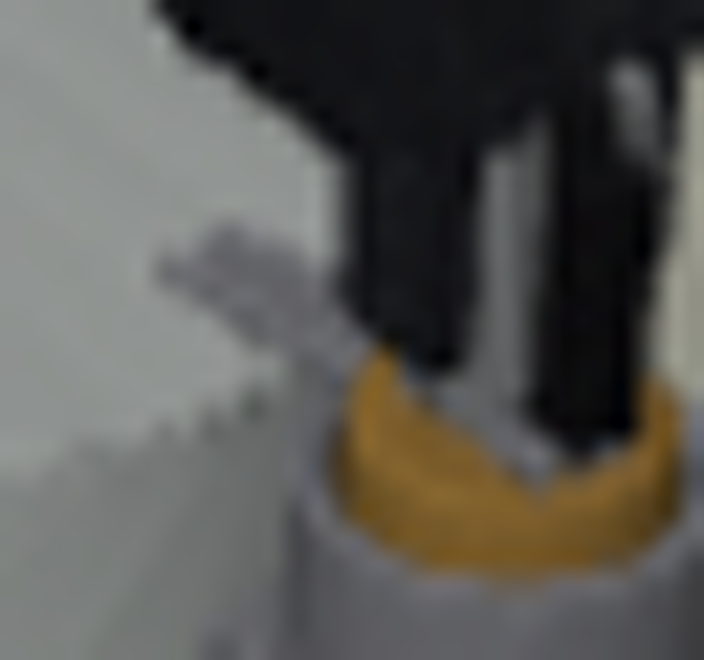

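The tongue is at about −97° in world, 92–95° from rest, directed at the tin's centre, and the collar is down on the brass. Last look at the bystanders, then I'll hand in.

```bash
python3 -m jog '[{"grip":1,"x":0,"y":0,"z":0,"rx":0,"ry":0,"rz":0},{"grip":1,"x":0,"y":0,"z":0,"rx":0,"ry":0,"rz":0},{"grip":1,"x":0,"y":0,"z":0,"rx":0,"ry":0,"rz":0},{"grip":1,"x":0,"y":0,"z":0,"rx":0,"ry":0,"rz":0}]' 2>&1
python3 - <<'E'
from fl import *
cv2.imwrite("pics/end.png",s["frame"][...,::-1])
E
```

```text
time: 27.27
eef_pos: [0.5847, 0.0635, 0.2684]
tcp_rot: [0.995, -0.102, -0.001, 0.001]
contact_force: [-4.9, -2.6, 8.5]
opening: 0.087
```

View pics/end.png

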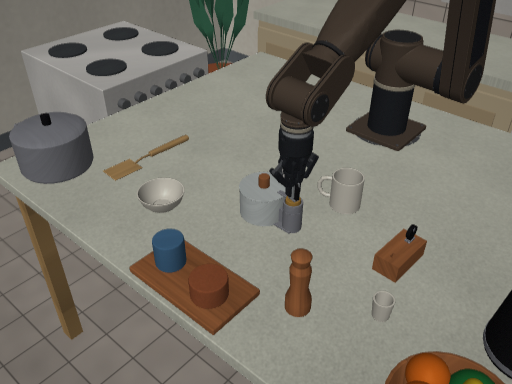

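The view shows the lid on the tin at (264,195), the key held turned in the lock at (292,195), the spare key still in the stand at (411,232), and everything else where it started.

```bash
python3 -c "
from plant import *
print(sign_off())"
```

```text
the job is handed in; nothing more can be done
None
```

The job is handed in at about 27 s of the 62 s allowed. The lid is on the tin and released, and the square-headed key is seated in the lock, turned and still gripped.

- **Lid:** it came to rest at the predicted height (TCP 256.4 mm), and both cameras showed it level and centred after release. It had not moved in the final pictures.
- **Key insertion:** the first tries landed on the bevel of the slot, and I re-aimed sideways by force and camera. With wiggling it passed the pins and stopped hard at TCP z = 268.2 mm, against 268.6 mm predicted for the collar on the brass. It did not move further under 17 N.
- **Turn:** the tool turned about 99.5° clockwise. The tongue lies over the lid at roughly 92–95° from rest, measured by camera to within about 4°.
- **Final hold:** about 9 N down and 5 N sideways, steady. The spare key and the other things look unmoved in the final scene picture.

**Disagreements:** the two cameras differed by about 7 mm in x and 5 mm in y around the tin and the lid, so I aligned by relative measurements and contact. The key also sits a few millimetres off-centre in the grip, so I followed the reaction forces sideways while turning. The top camera was blocked by the arm at the lock, so the tongue angle comes from the scene camera alone.

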